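# Set the width of the filter feed lane to the filters, lock it and load the lane

### The job

The feed lane on the bench has to be set up for these blue oil filters and filled. Stand one filter in the lane's open mouth as a gauge, slide the movable rail gently in until it pinches the filter against the fixed rail, back the rail off about 5 mm so that filters run freely, and turn the T-handle clockwise to its stop to clamp the rail there. Then push every filter upright and in single file between the rails until each stands wholly on the black runner, and leave the other things on the bench where they are.

Things in the scene. Friction and masses are not known exactly. Their poses are not given: they have to be found in the camera images.
- filter_0: spin-on oil filter, a plain blue upright cylinder of 66 mm diameter, 79 mm tall, 0.4 kg; origin at the centre of its underside, z up. None when absent
- filter_1: spin-on oil filter, a plain blue upright cylinder of 66 mm diameter, 79 mm tall, 0.4 kg; origin at the centre of its underside, z up. None when absent
- filter_2: spin-on oil filter, a plain blue upright cylinder of 66 mm diameter, 79 mm tall, 0.4 kg; origin at the centre of its underside, z up. None when absent
- filter_3: spin-on oil filter, a plain blue upright cylinder of 66 mm diameter, 79 mm tall, 0.4 kg; origin at the centre of its underside, z up. None when absent
- lane: feed lane on a grey base plate, x -116..62, y -190..200 mm, flat slippery top at z = 10 mm. Origin at bench level on the lane's nominal centre line; z up, y along the lane inward (filters enter at the -y end), x from movable to fixed rail. y -190..-95 is the open mouth; the black runner (flush) runs from y = -95 to the end stop's face at y = 192 mm: room for four filters
- runner_edge (a point): middle of the front edge of the black runner, on the plate's top, at lane x = 0, y = -95 mm. A filter is wholly on the runner when its axis is 33 mm or more beyond this edge along the lane's y (-62 mm in the lane's y)
- hold_down (a point): front end of the steel hold-down bar that runs over the lane: 10 mm wide, z 97..105 mm (filters on the plate reach z = 89 mm), from lane y = -45 mm to the end, on the centre line x = 0, with brackets up to z = 110 mm from posts at x = 52..62 mm, y = 0 and 160 mm. This point is on its underside
- fixed_rail: fixed rail, aluminium bar 380 mm long, 10 mm thick, its top 45 mm above the plate (z = 55 mm). Origin on its inner face at mid-length, on the plate; axes parallel to the lane's. The face is at lane x = 30..42 mm, different at each start
- rail (a joint): slide of the movable rail (a bar like the fixed one, on the robot's side of the lane, top also at z = 55 mm): metres moved along the lane's +x, toward the fixed rail; 0 to 0.048. Its inner face is at lane x = -60 mm + value. About 3 N of friction while the clamp is open; stays where it is left. The gap between the two faces minus 66 mm is the filter's play
- rail_face (a point): point on the movable rail's inner face at mid-length (lane y = 0), 15 mm above the plate
- rail_tab (a point): grip of the movable rail: a black upright tab, 12 mm thick along the lane's x, 34 mm wide along y, z 45..100 mm; this point is in its middle at z = 80 mm, at lane x = -100 mm + joint value, y = 90 mm. Pinch it from above across its thickness, fingertips above the rail's top (z = 55 mm) and clear of the hold-down bar
- clamp (a joint): T-handle clamp, rad: turns about a vertical axis, 0 open, grows clockwise as seen from above, stop at 1.4. Friction 0.1 N m, stays where it is left. Its pad meets the rail's tongue at about 0.8 rad and holds the rail firmly at the stop; with the clamp on, the rail cannot easily be slid
- clamp_bar (a point): middle of the T-handle's bar, a black round bar 13 mm thick, 81 mm long, its axis at z = 80 mm, at lane x = -92 mm, y = 165 mm, on the turning axis. At 0 rad the bar lies along the lane's y and turns with the joint; this frame's y axis is along the bar. The bridge under it ends at z = 34 mm
- wrench: bystander: combination wrench lying flat, 178 mm long, 10 mm thick, along the bench's front edge in front of the lane; origin under its middle, y along it
- feeler_gauge: bystander: feeler gauge, a steel bar lying flat, 100 x 16 x 13 mm, among the filters; y along it

How it is judged:
On the way, in this order (a step that is already met when the one before it is completed fails the run):
1. the movable rail pinches an upright filter against the fixed rail (it bears on the filter and the rails are no farther apart than the filter is wide) (((contact force between rail and filter_0 above 2 N and angle between filter_0's own z axis and vertical below 0.1 rad and x of rail_face in the frame of fixed_rail above -0.0672 m) or (contact force between rail and filter_1 above 2 N and angle between filter_1's own z axis and vertical below 0.1 rad and x of rail_face in the frame of fixed_rail above -0.0672 m) or (contact force between rail and filter_2 above 2 N and angle between filter_2's own z axis and vertical below 0.1 rad and x of rail_face in the frame of fixed_rail above -0.0672 m) or (contact force between rail and filter_3 above 2 N and angle between filter_3's own z axis and vertical below 0.1 rad and x of rail_face in the frame of fixed_rail above -0.0672 m))), for 0.2 s.
2. the rail is backed off so that a filter has 2 to 11.5 mm of play between the rails (x of rail_face in the frame of fixed_rail between -0.0775 and -0.068 m), for 0.3 s.
3. the T-handle is turned to its stop with the rail still backed off so (all of step 2 and value of joint clamp above 1.2 rad), for 0.2 s.
At the end, for the whole second after the job is handed in: the rails are 68 to 77.5 mm apart (2 to 11.5 mm of play for a filter), the T-handle is beyond 1.2 rad, and every filter present stands upright (0.12 rad), at rest, on the plate between the rails, wholly on the black runner (axis 28 mm or more past its front edge) (all of step 3 and y of each of filter_0, filter_1, filter_2, filter_3 in the frame of lane above -0.067 m and x of filter_0 in the frame of lane between -0.03 and 0.02 m and angle between each of filter_0, filter_1, filter_2, filter_3's own z axis and vertical below 0.12 rad and height (world z) of filter_0 between 0.004 and 0.016 m and linear speed of each of filter_0, filter_1, filter_2, filter_3 below 0.02 m/s and x of filter_1 in the frame of lane between -0.03 and 0.02 m and height (world z) of filter_1 between 0.004 and 0.016 m and x of filter_2 in the frame of lane between -0.03 and 0.02 m and height (world z) of filter_2 between 0.004 and 0.016 m and x of filter_3 in the frame of lane between -0.03 and 0.02 m and height (world z) of filter_3 between 0.004 and 0.016 m); the robot touches nothing.
It fails at once if the movable rail squeezes a filter with more than 60 N (contact force between rail and filter_0 above 60 N or contact force between rail and filter_1 above 60 N or contact force between rail and filter_2 above 60 N or contact force between rail and filter_3 above 60 N).
It fails at once if a bystander is moved more than 8 cm (distance of any of wrench, feeler_gauge from where it was at the start of the episode above 0.08 m).
Of filter_0, filter_1, filter_2, filter_3 only 3 to 4 are there at a start; the rules pass over those that are not, and their reading is None.
At some moment in a run one of filter_0, filter_1, filter_2, filter_3 may be knocked a few centimetres aside while the robot is not near it.
It also fails if it takes over 208 s, if anything falls off the work surface, if the arm or the gripper's body presses on something with over 40 N, if the wrist force passes 120 N, or if a joint passes its speed limit or range.

### The arm

A 7-joint arm with a two-finger parallel gripper is mounted at the origin on a cart in front of the work surface, level with it; the furniture and walls round the work are solid. World frame = base frame: x ahead of the robot, y to its left, z up, the work surface at z = 0. Lengths are in m, angles in rad, forces in N, time in s.
With the tool pointing down it reaches from about 0.4 to 0.875 m from the base axis. Payload 4.4 kg.
Tool frame: the origin (TCP) lies between the finger pads; the fingertips stand tip_reach ahead of it and the grasp point (between the pads) lies 3 mm ahead of it (tip_reach is the distance from the TCP to the fingertips, in m); z points along the fingers, y is the line along which they close (so a half turn about z gives the same grasp; the last joint's range is limited). The gripper opens to 85 mm and grips with 20 to 120 N. Pads are 22 mm wide; open, the fingers measure 114 mm over their backs; the gripper's body (76 mm by 85 mm) begins 54 mm behind the grasp point. The pads swing forward as they close: fully open they stand 13 mm farther back than shut.
Start: joints at [-0.066, 0.628, 0.038, 1.517, -0.027, 0.996, -0.02], TCP at [0.65, 0, 0.253] pointing down, gripper open.
Joint ranges: [-3.06, 3.06], [-0.37, 2.12], [-1.25, 1.32], [0.18, 2.47], [-1.1, 4.24], [0.23, 1.98], [-2.94, 2.94]. Speed limits (rad/s): [2.57, 2.57, 3.14, 3.14, 3.14, 3.14, 3.14].

### API

Orientations are given as a unit quaternion [x, y, z, w].
In Python, from station import * gives the robot as it stands.
- The arm moves only by the tool drive_tool, never from a script. Its argument "motion" is a list that holds one entry, the list of rows, each a list of 7 numbers: the turn, a rotation vector about the tool's x, y, z in rad, then the shift along the tool's x, y, z in mm, then the opening, from -1 (shut) to 1 (fully open), so that 0 is half open. In form: [[[rx, ry, rz, dx, dy, dz, jaw], ...]]. A call has exactly 10 rows; each row shifts and turns the commanded pose from where the row before left it, along the tool's axes as they then stand; what a row does not reach is not made up. A row lasts 1/10 s, in which the tool goes at most 50 mm and 8.59 degrees, less where a joint would pass 70% of its speed; a pose out of reach is approached as far as the arm can. A call with a gripper value outside its range is refused whole. The fingers move at their own pace and stop on an object; the grip force is fixed at half the most. Time passes only in rows, so rows that do not move let the fingers close, or fill a call up. It gives the time, the measured TCP pose, the force, the opening and the grip force at its end, in the units of the state.
- get_obs(): the state, without advancing time (a new reading comes with each control period).
- capture(name): name is "scene" or "side" or "wrist"; returns (picture, depth): 384x512x3 uint8, red, green, blue; 384x512 float32, m along the optical axis (not along the pixel's ray), 0 where there is no reading.
- calibration(name): a dict with "mtx" (3x3 intrinsics, pixels), "k1" (the pictures are not rectified: a ray, as slopes to the right and down, at radius r is drawn at 1 + k1 r^2 times it, then the intrinsics apply), "eye" and "attitude" of the camera in the world. Camera axes: x right, y down, z forward; pixel columns grow to the right and rows downward; lengths in m; the calibration is good to about 2 mm. A picture is of the moment at which its call begins: read the wrist's pose just before it. calibration takes no time and is no camera call; for the wrist camera it gives the pose at the moment of the call.
- close_job(): hands the job in; it is judged then, once.
The state is a dict: "time": time; "joint_positions": joint angles; "qvel": joint speeds; "effort": joint torques, N m; "ee_pos": TCP position; "orientation": TCP orientation; "force": force on the tool from outside, world axes, zero at the start; "wrist_torque": the same for the moment, N m; "gripper_width": finger opening in m; "grasp_force": force on a finger pad.
Only numpy, scipy, OpenCV 4.12 (cv2) and the standard library are available. Lean on these libraries where they do the work, as an engineer would, in place of code of your own. Each camera call takes 0.05 s, during which the arm holds its last target. There are 200 camera calls.

## Working session

There is one attempt and no reset: what is moved stays moved. The work goes in short steps, Python scripts to look and compute and a tool call to move; the robot and the scene stay as the last step left them, time stands still between calls to the robot, and variables do not carry over. Pictures are saved under pics/ and viewed, at most 14 in all, crops included, and the job is handed in when it is done.

Besides the shell and the picture viewer there is one more tool, called after "Call:" by a JSON object that holds its "fn" and its "kwargs", one argument or row to a line. drive_tool: Moves the arm, as the interface text tells. Its arguments: {"type":"object","properties":{"motion":{"type":"array"}},"required":["motion"]}

```bash
ls; mkdir -p pics
cat > h.py <<'E'
from station import *
import numpy as np, cv2
from scipy.spatial.transform import Rotation as R
def att(c):
    a=np.array(c["attitude"],float)
    return a if a.shape==(3,3) else R.from_quat(a).as_matrix()
def ray(c,uv):
    m=np.array(c["mtx"]);uv=np.atleast_2d(uv).astype(float)
    d=np.array([c["k1"],0,0,0],float)
    p=cv2.undistortPoints(uv.reshape(-1,1,2),m,d).reshape(-1,2)
    return np.c_[p,np.ones(len(p))]@att(c).T
def plane(c,uv,z):
    d=ray(c,uv);e=np.array(c["eye"]);return e+d*((z-e[2])/d[:,2])[:,None]
def dpt(c,uv,dep):
    d=ray(c,uv);uv=np.atleast_2d(uv).astype(int)
    return np.array(c["eye"])+d*dep[uv[:,1],uv[:,0]][:,None]
def snap(n,f=None):
    c=calibration(n);p,d=capture(n)
    if f: cv2.imwrite("pics/"+f,cv2.cvtColor(p,cv2.COLOR_RGB2BGR))
    return c,p,d
def cloud(c,d):
    v,u=np.mgrid[0:384,0:512];uv=np.c_[u.ravel(),v.ravel()]
    return dpt(c,uv,d).reshape(384,512,3)
E
python3 - <<'E'
from h import *
o=get_obs();print({k:np.round(v,3) for k,v in o.items()})
for n in("scene","side","wrist"):
    c,p,d=snap(n,n+"0.png");print(n,c)
    np.savez("pics/%s0.npz"%n,p=p,d=d)
a=[cv2.imread("pics/%s0.png"%n) for n in("scene","side")]
E
```

```text
pics
{'time': np.float64(0.0), 'joint_positions': array([-0.066,  0.629,  0.038,  1.518, -0.027,  0.996, -0.02 ]), 'qvel': array([ 0.001,  0.001,  0.   ,  0.   , -0.002, -0.002, -0.001]), 'effort': array([-1.0000e-03, -5.6341e+01,  1.2260e+00, -1.9345e+01,  1.1000e-02,
        1.1000e-02, -0.0000e+00]), 'ee_pos': array([0.649, 0.   , 0.252]), 'orientation': array([ 0.707,  0.707, -0.001, -0.001]), 'force': array([ 0.498,  0.645, -0.46 ]), 'wrist_torque': array([0.063, 0.007, 0.028]), 'grasp_force': np.float64(0.0), 'gripper_width': np.float64(0.085)}
scene {'mtx': array([[454.46641566,   0.        , 258.21685157],
       [  0.        , 454.46641566, 194.99727941],
       [  0.        ,   0.        ,   1.        ]]), 'k1': -0.04896827201273129, 'eye': array([ 0.01375867, -0.95720228,  0.85759911]), 'attitude': array([ 0.87642824, -0.19340453,  0.10137538, -0.42917509])}
side {'mtx': array([[356.51231217,   0.        , 256.07125734],
       [  0.        , 356.51231217, 193.4834636 ],
       [  0.        ,   0.        ,   1.        ]]), 'k1': -0.019983823829561563, 'eye': array([0.45788238, 0.97936413, 0.49561056]), 'attitude': array([ 0.00499241,  0.82818938, -0.56038479, -0.00680474])}
wrist {'mtx': array([[291.33243917,   0.        , 252.01387598],
       [  0.        , 291.33243917, 192.10156846],
       [  0.        ,   0.        ,   1.        ]]), 'k1': 0.010923118973724093, 'eye': array([0.64998237, 0.08258588, 0.37390218]), 'attitude': array([ 9.86404191e-01,  1.65754299e-04, -1.09679509e-03,  1.64333630e-01])}
```

View pics/scene0.png

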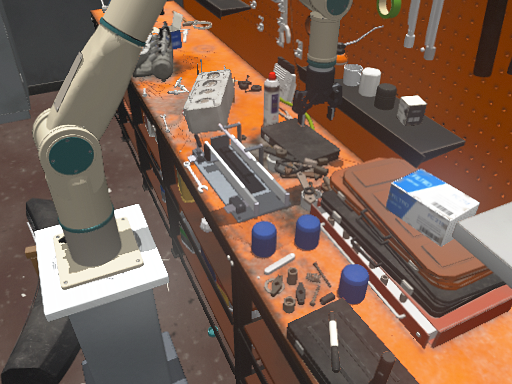

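View pics/side0.png

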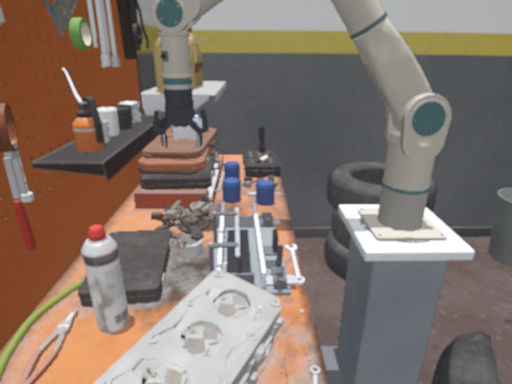

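View pics/wrist0.png

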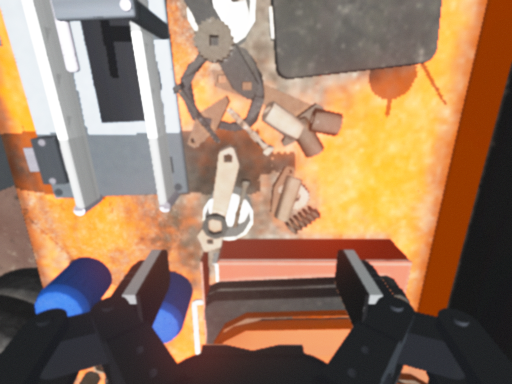

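The scene view shows three blue filters at about (264,238), (307,231) and (353,283), with the lane at (240,165) and the wrench at (197,177). The feeler gauge is at (280,263). Next I'll build a top-down map from the depth.

Run:
```python
from h import *
H=np.full((550,450),-1.);I=np.zeros((550,450,3),np.uint8)
# map: x .3..0.75 (cols), y 0.35..-0.5 (rows), 1mm->... use 1.6mm
S=0.0016
for n in("scene","wrist"):
    f=np.load("pics/%s0.npz"%n);c=calibration(n);P=cloud(c,f['d']);ok=(f['d']>0)
    hsv=cv2.cvtColor(f['p'],cv2.COLOR_RGB2HSV)
    blue=cv2.inRange(hsv,(110,120,50),(130,255,255))>0
    k,lab,st,cen=cv2.connectedComponentsWithStats((blue&ok).astype(np.uint8))
    for i in range(1,k):
        if st[i,4]<150: continue
        q=P[lab==i];z=np.percentile(q[:,2],97);t=q[q[:,2]>z-.006]
        print(n,"blue",cen[i].round(),st[i,4],"ztop",z.round(3),"top c",((t.min(0)+t.max(0))/2).round(3),(t.max(0)-t.min(0)).round(3))
    for p,col in zip(P[ok],f['p'][ok]):
        if p[2]>.13: continue
        r=int((.40-p[1])/S);q=int((p[0]-.30)/S)
        if 0<=r<550 and 0<=q<450 and p[2]>H[r,q]: H[r,q]=p[2];I[r,q]=col
np.save("pics/H.npy",H)
hm=cv2.applyColorMap(np.clip(H*2200,0,255).astype(np.uint8),cv2.COLORMAP_JET);hm[H<-.5]=0
out=np.hstack([cv2.cvtColor(I,cv2.COLOR_RGB2BGR)[:,:330],hm[:,:330]])
cv2.imwrite("pics/map.png",out)
```

```text
scene blue [397. 204.] 236 ztop 0.256 top c [ 0.644 -0.374  0.254] [0.01  0.046 0.009]
scene blue [308. 222.] 252 ztop 0.081 top c [ 0.525 -0.202  0.079] [0.051 0.051 0.007]
scene blue [264. 229.] 277 ztop 0.081 top c [ 0.406 -0.178  0.078] [0.053 0.05  0.007]
scene blue [356. 273.] 329 ztop 0.08 top c [ 0.533 -0.406  0.078] [0.056 0.053 0.008]
wrist blue [ 71. 290.] 1307 ztop 0.291 top c [0.583 0.009 0.29 ] [0.013 0.007 0.009]
wrist blue [166. 322.] 780 ztop 0.081 top c [ 0.574 -0.103  0.193] [0.101 0.24  0.235]
```

View pics/map.png

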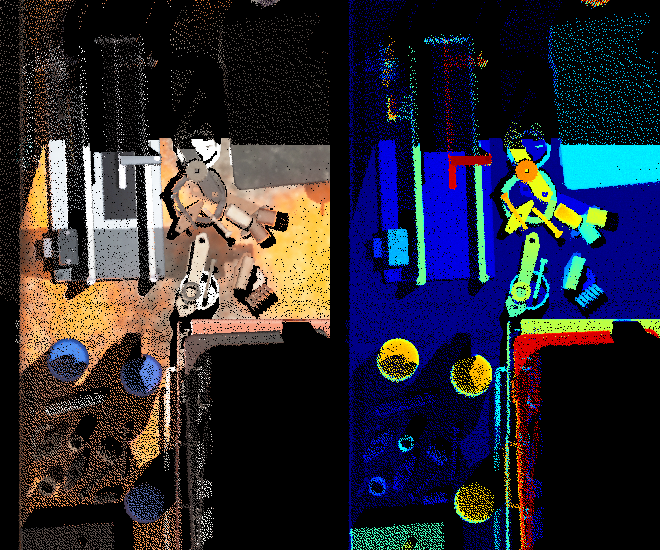

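The map shows filter tops at about (0.407,-0.178), (0.525,-0.203) and (0.533,-0.405), all at z≈0.08. Both rails and the hold-down bar are visible too. Now I'll fit the rails.

Run:
```python
from h import *
f=np.load("pics/wrist0.npz");g=np.load("pics/scene0.npz")
P={n:cloud(calibration(n),q['d'])[q['d']>0] for n,q in(("wrist",f),("scene",g),("side",np.load("pics/side0.npz")))}
def fit(p,name):
    for yl in np.arange(-.06,.32,.04):
        s=p[(p[:,1]>yl)&(p[:,1]<yl+.01)]
        if len(s)>5: print(name,round(yl+.005,3),np.percentile(s[:,0],[3,50,97]).round(4),s[:,2].mean().round(4),len(s))
for n in P:
    p=P[n];p=p[(p[:,1]>-.12)&(p[:,1]<.33)]
    top=p[(p[:,2]>.048)&(p[:,2]<.062)]
    fit(top[(top[:,0]>.38)&(top[:,0]<.46)],n+" mov");fit(top[(top[:,0]>.46)&(top[:,0]<.54)],n+" fix")
    b=p[(p[:,2]>.095)&(p[:,2]<.115)&(p[:,0]>.3)&(p[:,0]<.56)]
    fit(b,n+" bar")
    t=p[(p[:,2]>.07)&(p[:,2]<.103)&(p[:,0]>.32)&(p[:,0]<.43)&(p[:,1]>.02)]
    if len(t): print(n,"tab/T",len(t)); fit(t,n+" t")
    for nm,q in(("mov",top[(top[:,0]>.38)&(top[:,0]<.46)]),("fix",top[(top[:,0]>.46)&(top[:,0]<.54)]),("bar",b)):
        if len(q): print(n,nm,"y min/max",q[:,1].min().round(4),q[:,1].max().round(4))
```

```text
wrist mov -0.055 [0.4401 0.4474 0.4523] 0.0551 46
wrist mov -0.015 [0.4422 0.4488 0.4515] 0.0546 98
wrist mov 0.025 [0.4411 0.4476 0.4498] 0.0543 109
wrist mov 0.065 [0.4386 0.4452 0.4481] 0.0541 133
wrist mov 0.105 [0.437  0.4434 0.4458] 0.0544 146
wrist mov 0.145 [0.4346 0.441  0.4444] 0.0542 179
wrist fix -0.015 [0.538  0.5391 0.5399] 0.0554 10
wrist fix 0.025 [0.5368 0.5386 0.5399] 0.0558 27
wrist fix 0.065 [0.5345 0.5376 0.5395] 0.0554 47
wrist fix 0.105 [0.5338 0.537  0.5397] 0.0556 70
wrist fix 0.145 [0.532  0.5357 0.5391] 0.0556 45
wrist bar 0.105 [0.4919 0.498  0.5015] 0.1049 189
wrist bar 0.145 [0.4956 0.5275 0.5569] 0.1105 1292
wrist mov y min/max -0.0553 0.165
wrist fix y min/max -0.0464 0.146
wrist bar y min/max 0.0985 0.1538
scene mov -0.055 [0.4398 0.4448 0.4502] 0.0533 11
scene mov -0.015 [0.4423 0.4445 0.4487] 0.0541 9
scene mov 0.025 [0.4391 0.4433 0.4482] 0.0539 8
scene mov 0.065 [0.4381 0.4417 0.4455] 0.0536 9
scene mov 0.105 [0.4379 0.4418 0.4446] 0.0511 6
scene mov 0.185 [0.4342 0.4357 0.4402] 0.0519 6
scene mov 0.225 [0.3941 0.4205 0.4388] 0.0511 16
scene mov 0
[... 944 characters left out ...]
983 0.4337] 0.0527 27
side fix 0.105 [0.5319 0.5346 0.5373] 0.0542 6
side fix 0.145 [0.529 0.532 0.537] 0.0537 7
side fix 0.185 [0.5289 0.5326 0.536 ] 0.0541 8
side fix 0.265 [0.5253 0.5289 0.5325] 0.0541 8
side fix 0.305 [0.5222 0.5293 0.5379] 0.0546 17
side bar 0.145 [0.4914 0.52   0.5505] 0.1095 37
side bar 0.185 [0.4877 0.4927 0.4954] 0.1035 9
side bar 0.225 [0.3939 0.4032 0.4912] 0.1007 19
side bar 0.265 [0.483  0.4864 0.4899] 0.1043 8
side bar 0.305 [0.484  0.512  0.5441] 0.1089 70
side tab/T 179
side t 0.225 [0.3938 0.3996 0.4034] 0.0987 12
side t 0.305 [0.3877 0.3929 0.3983] 0.0848 11
side mov y min/max -0.0489 0.3283
side fix y min/max -0.0439 0.3255
side bar y min/max 0.1061 0.3285
```

The lane is turned by about 0.045 rad. Its centre line is near x≈0.495 at the origin, with world y≈0.14, and the gap is about 88 mm. I'll go above the filters for a closer look.

Call:
{"fn": "drive_tool", "kwargs": {
  "motion": [
    [[0, 0, 0, -37.5, -22.5, 0, 1], [0, 0, 0, -37.5, -22.5, 0, 1], [0, 0, 0, -37.5, -22.5, 0, 1], [0, 0, 0, -37.5, -22.5, 0, 1], [0, 0, 0, -37.5, -22.5, 0, 1], [0, 0, 0, -37.5, -22.5, 0, 1], [0, 0, 0, -37.5, -22.5, 0, 1], [0, 0, 0, -37.5, -22.5, 0, 1], [0, 0, 0, 0, 0, 0, 1], [0, 0, 0, 0, 0, 0, 1]]
  ]
}}

```text
time: 1.15
ee_pos: [0.4692, -0.301, 0.2532]
orientation: [0.708, 0.706, -0.0, -0.0]
force: [0.3, 1.1, 0.9]
gripper_width: 0.0849
grasp_force: 0.0
```

```bash
cat >> h.py <<'E'
def filters(n,f=None):
    """tops of blue cylinders: depth cloud, circle by minEnclosing of the near-top points"""
    c,p,d=snap(n,f);P=cloud(c,d);hsv=cv2.cvtColor(p,cv2.COLOR_RGB2HSV)
    m=(cv2.inRange(hsv,(105,110,40),(132,255,255))>0)&(d>0)&(P[...,2]>.02)&(P[...,2]<.12)&(P[...,0]<.62)
    top=(m&(P[...,2]>.072)).astype(np.uint8)
    k,lab,st,cen=cv2.connectedComponentsWithStats(top);r=[]
    for i in range(1,k):
        if st[i,4]<80: continue
        q=P[lab==i];(x,y),rad=cv2.minEnclosingCircle(q[:,:2].astype(np.float32))
        r.append((x,y,rad,np.median(q[:,2]),st[i,4]))
    return r
E
python3 - <<'E'
from h import *
import station;print([k for k in dir(station) if not k.startswith('_')], getattr(station,'tip_reach',None))
o=get_obs();print(o['time'],o['ee_pos'],o['orientation'],o['force'])
for n in("wrist","scene","side"):
    for r in filters(n,n+"1.png"):print(n,np.round(r,4))
E
```

```text
['IKError', 'calibration', 'capture', 'close_job', 'get_obs', 'tip_reach'] 0.022
1.15 [ 0.46916837 -0.30098952  0.25315338] [ 7.08244445e-01  7.05967259e-01 -1.01344788e-05 -1.88561836e-04] [0.26101583 1.14021336 0.86819574]
wrist [ 4.087e-01 -1.760e-01  3.070e-02  7.900e-02  3.695e+03]
wrist [ 5.258e-01 -1.989e-01  2.980e-02  7.920e-02  2.885e+03]
wrist [ 5.357e-01 -3.982e-01  2.890e-02  7.950e-02  1.195e+03]
scene [ 5.230e-01 -2.046e-01  3.000e-02  7.770e-02  2.540e+02]
scene [ 4.066e-01 -1.792e-01  2.910e-02  7.800e-02  2.660e+02]
scene [ 5.333e-01 -4.044e-01  2.950e-02  7.740e-02  3.520e+02]
side [ 5.233e-01 -1.951e-01  2.740e-02  7.780e-02  8.300e+01]
```

View pics/wrist1.png

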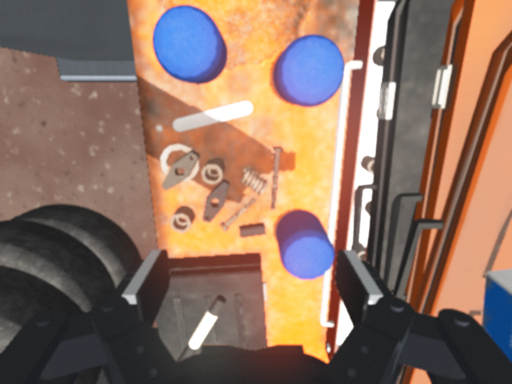

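The wrist view shows filters at (190,44), (309,70) and (306,243), with the feeler gauge at (212,116). The bin at bottom left, around (215,310), is clear of the path. I'll turn the tool so the fingers close along the lane.

Call:
{"fn": "drive_tool", "kwargs": {
  "motion": [
    [[0, 0, -0.149, 0, 0, 0, 1], [0, 0, -0.149, 0, 0, 0, 1], [0, 0, -0.149, 0, 0, 0, 1], [0, 0, -0.149, 0, 0, 0, 1], [0, 0, -0.149, 0, 0, 0, 1], [0, 0, -0.149, 0, 0, 0, 1], [0, 0, -0.149, 0, 0, 0, 1], [0, 0, -0.149, 0, 0, 0, 1], [0, 0, -0.149, 0, 0, 0, 1], [0, 0, -0.149, 0, 0, 0, 1]]
  ]
}}

```text
time: 2.3
ee_pos: [0.471, -0.2983, 0.2533]
orientation: [0.036, 0.999, 0.0, 0.0]
force: [-0.7, 0.6, 0.3]
gripper_width: 0.0852
grasp_force: 0.0
```

Call:
{"fn": "drive_tool", "kwargs": {
  "motion": [
    [[0, 0, -0.124, 0, 0, 0, 1], [0, 0, 0, 14, 32, 0, 1], [0, 0, 0, 14, 32, 0, 1], [0, 0, 0, 14, 32, 0, 1], [0, 0, 0, 13, 31, 0, 1], [0, 0, 0, 0, 0, 40, 1], [0, 0, 0, 0, 0, 40, 1], [0, 0, 0, 0, 0, 20, 1], [0, 0, 0, 0, 0, 0, 1], [0, 0, 0, 0, 0, 0, 1]]
  ]
}}

```text
time: 3.3
ee_pos: [0.4103, -0.1745, 0.1536]
orientation: [-0.023, 1.0, 0.0, 0.0]
force: [-0.4, 1.2, -0.1]
gripper_width: 0.0855
grasp_force: 0.0
```

```bash
cat >> h.py <<'E'
LT=0.045;LO=np.array([.4950,.140])
def lane(w): # world xy -> lane
    w=np.asarray(w)[:2]-LO;c,s=np.cos(LT),np.sin(LT);return np.array([c*w[0]+s*w[1],-s*w[0]+c*w[1]])
def go(t): # mm moves to world xy in present tool axes
    o=get_obs();M=R.from_quat(o['orientation']).as_matrix()
    d=np.r_[np.asarray(t)-o['ee_pos'][:len(t)],[0]*(3-len(t))];return (M.T@d*1000).round(1)
E
python3 - <<'E'
from h import *
o=get_obs();print(o['ee_pos'],R.from_quat(o['orientation']).as_matrix().round(3),o['joint_positions'].round(2))
for n in("wrist","scene"):
    for r in filters(n):print(n,np.round(r,4))
print(go((.408,-.1775)))
E
```

```text
[ 0.41034134 -0.17445958  0.1536094 ] [[-0.999 -0.045  0.   ]
 [-0.045  0.999  0.   ]
 [-0.     0.    -1.   ]] [ 0.58  0.53 -0.34  2.16  0.35  0.5   1.59]
wrist [ 3.873e-01 -1.735e-01  1.940e-02  7.880e-02  1.196e+03]
wrist [ 5.232e-01 -1.997e-01  3.080e-02  7.880e-02  2.606e+03]
wrist [ 5.305e-01 -3.852e-01  2.000e-02  7.710e-02  4.640e+02]
scene [ 5.239e-01 -2.031e-01  2.850e-02  7.760e-02  2.540e+02]
scene [ 5.333e-01 -4.042e-01  2.930e-02  7.760e-02  3.460e+02]
[ 2.9 -2.2 -0. ]
```

Call:
{"fn": "drive_tool", "kwargs": {
  "motion": [
    [[0, 0, 0, 2, -2, 34, 1], [0, 0, 0, 0, 0, 30, 1], [0, 0, 0, 0, 0, 30, 1], [0, 0, 0, 0, 0, 0, 1], [0, 0, 0, 0, 0, 0, -1], [0, 0, 0, 0, 0, 0, -1], [0, 0, 0, 0, 0, 0, -1], [0, 0, 0, 0, 0, 0, -1], [0, 0, 0, 0, 0, 0, -1], [0, 0, 0, 0, 0, 0, -1]]
  ]
}}

```text
time: 4.4
ee_pos: [0.4087, -0.1774, 0.0614]
orientation: [-0.022, 1.0, -0.0, 0.002]
force: [-1.4, 2.6, 7.8]
gripper_width: 0.062
grasp_force: 65.7
```

Run:
```python
from h import *
o=get_obs();print(o['ee_pos'],o['gripper_width'],o['grasp_force'])
c,s=np.cos(LT),np.sin(LT)
for ly in(-.145,-.3): print(LO+[-.007*c-ly*s,-.007*s+ly*c],go(LO+[-.007*c-ly*s,-.007*s+ly*c]))
```

```text
[ 0.40874891 -0.17738659  0.06139075] 0.0619709594479174 65.67765248240903
[ 0.49452988 -0.00516811] [-93.2 168.3   0.2]
[ 0.50150253 -0.16001119] [-93.4  13.3   0.3]
```

The width reads 62 mm, slightly under 66, so I'll lift and check where the filter sits.

Call:
{"fn": "drive_tool", "kwargs": {
  "motion": [
    [[0, 0, 0, 0, 0, -20, -1], [0, 0, 0, 0, 0, -30, -1], [0, 0, 0, 0, 0, -30, -1], [0, 0, 0, 0, 0, -20, -1], [0, 0, 0, -31, 3, 0, -1], [0, 0, 0, -31, 5, 0, -1], [0, 0, 0, -31, 5, 0, -1], [0, 0, 0, 0, 0, 0, -1], [0, 0, 0, 0, 0, 0, -1], [0, 0, 0, 0, 0, 0, -1]]
  ]
}}

```text
time: 5.4
ee_pos: [0.4985, -0.161, 0.1597]
orientation: [-0.021, 1.0, -0.0, -0.001]
force: [0.0, -0.4, -5.0]
gripper_width: 0.0617
grasp_force: 68.9
```

Run:
```python
from h import *
o=get_obs();print(o['ee_pos'],o['gripper_width'],o['grasp_force'],o['force'])
ims=[]
for n in("scene","side","wrist"):
    c,p,d=snap(n);P=cloud(c,d);hsv=cv2.cvtColor(p,cv2.COLOR_RGB2HSV)
    m=(cv2.inRange(hsv,(105,110,40),(132,255,255))>0)&(d>0)&(P[...,2]>.06)&(P[...,2]<.2)&(P[...,1]>-.22)&(P[...,1]<-.08)&(P[...,0]>.4)&(P[...,0]<.57)
    q=P[m];print(n,len(q),q.min(0).round(3),q.max(0).round(3))
    ims.append(cv2.cvtColor(p,cv2.COLOR_RGB2BGR))
a=cv2.resize(ims[0][150:330,170:410],None,fx=1.6,fy=1.6);b=ims[2][:288]
b=cv2.resize(b,(384,288));cv2.imwrite("pics/lift.png",np.hstack([a,b]))
```

```text
[ 0.49852229 -0.16102609  0.15965257] 0.06170441803685295 68.9238427975215 [ 0.00506484 -0.3596565  -4.95188194]
scene 194 [ 0.47 -0.22  0.07] [ 0.551 -0.141  0.179]
side 371 [ 0.468 -0.209  0.06 ] [ 0.548 -0.124  0.177]
wrist 17149 [ 0.465 -0.22   0.069] [ 0.532 -0.131  0.18 ]
```

View pics/lift.png

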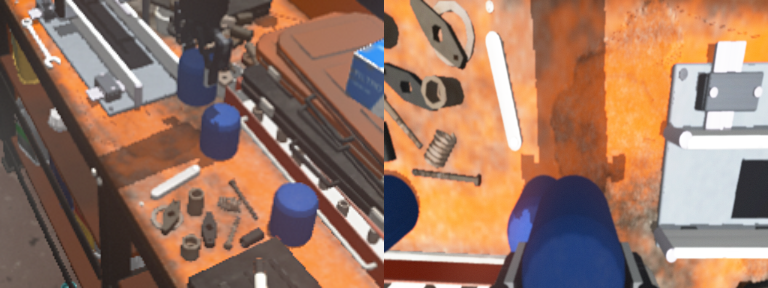

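The filter is held upright and centred at x≈0.4985. I'll carry it over the mouth and check before lowering.

Call:
{"fn": "drive_tool", "kwargs": {
  "motion": [
    [[0, 0, 0, -1, 30, 0, -1], [0, 0, 0, -1, 40, 0, -1], [0, 0, 0, 0, 40, 0, -1], [0, 0, 0, 0, 30, 0, -1], [0, 0, 0, 0, 16, 0, -1], [0, 0, 0, 0, 0, 15, -1], [0, 0, 0, 0, 0, 10, -1], [0, 0, 0, 0, 0, 0, -1], [0, 0, 0, 0, 0, 0, -1], [0, 0, 0, 0, 0, 0, -1]]
  ]
}}

```text
time: 6.55
ee_pos: [0.4956, -0.0052, 0.1346]
orientation: [-0.021, 1.0, -0.0, 0.0]
force: [-0.1, -0.3, -4.9]
gripper_width: 0.0617
grasp_force: 68.9
```

```bash
cat >> h.py <<'E'
def rails(n):
    c,p,d=snap(n);P=cloud(c,d);ok=d>0;P=P[ok]
    L=np.array([np.cos(LT)*(P[:,0]-LO[0])+np.sin(LT)*(P[:,1]-LO[1]),-np.sin(LT)*(P[:,0]-LO[0])+np.cos(LT)*(P[:,1]-LO[1]),P[:,2]]).T
    t=L[(abs(L[:,2]-.055)<.004)]
    for lo,hi in((-.18,-.15),(-.1,-.07),(-.04,-.01),(.03,.06)):
        s=t[(t[:,1]>lo)&(t[:,1]<hi)]
        a=s[(s[:,0]>-.075)&(s[:,0]<-.015),0];b=s[(s[:,0]>.02)&(s[:,0]<.055),0]
        if len(a)>8 and len(b)>8: print(n,lo,"mov",np.percentile(a,[3,97]).round(4),"fix",np.percentile(b,[3,97]).round(4),"gap",(np.percentile(b,3)-np.percentile(a,97)).round(4))
    bar=L[(abs(L[:,2]-.105)<.003)&(abs(L[:,0])<.012)&(L[:,1]>-.06)&(L[:,1]<-.015)]
    if len(bar)>10: print(n,"bar",np.percentile(bar[:,0],[3,97]).round(4),bar[:,1].min().round(4))
E
python3 - <<'E'
from h import *
o=get_obs();print(o['ee_pos'],lane(o['ee_pos']),o['gripper_width'])
for n in("wrist","scene","side"):rails(n)
E
```

```text
[ 0.49556926 -0.00516946  0.13464626] [-0.00596173 -0.14504811] 0.061722496404313806
wrist -0.1 mov [-0.061  -0.0517] fix [0.0357 0.0399] gap 0.0875
wrist -0.04 mov [-0.0615 -0.052 ] fix [0.0358 0.0449] gap 0.0878
wrist 0.03 mov [-0.061  -0.0516] fix [0.0355 0.0449] gap 0.0871
wrist bar [-0.0059  0.0031] -0.0421
scene -0.18 mov [-0.0604 -0.0506] fix [0.0366 0.046 ] gap 0.0872
side -0.18 mov [-0.0636 -0.0536] fix [0.0353 0.0418] gap 0.0889
side -0.1 mov [-0.0623 -0.0545] fix [0.0347 0.0423] gap 0.0891
side -0.04 mov [-0.0627 -0.0539] fix [0.0347 0.0433] gap 0.0887
side 0.03 mov [-0.0624 -0.0539] fix [0.0355 0.0434] gap 0.0894
side bar [-0.0063  0.0018] -0.0351
```

The lane angle holds along its length, and the middle between the faces is at lane x=-8 mm. I'll lower and release.

Call:
{"fn": "drive_tool", "kwargs": {
  "motion": [
    [[0, 0, 0, 2, 0, 20, -1], [0, 0, 0, 0, 0, 20, -1], [0, 0, 0, 0, 0, 12, -1], [0, 0, 0, 0, 0, 9, -1], [0, 0, 0, 0, 0, 0, -1], [0, 0, 0, 0, 0, 0, 0.4], [0, 0, 0, 0, 0, 0, 1], [0, 0, 0, 0, 0, 0, 1], [0, 0, 0, 0, 0, 0, 1], [0, 0, 0, 0, 0, 0, 1]]
  ]
}}

```text
time: 7.7
ee_pos: [0.4937, -0.0047, 0.0738]
orientation: [-0.022, 1.0, 0.0, 0.001]
force: [0.3, 0.3, -0.4]
gripper_width: 0.0854
grasp_force: 0.0
```

Call:
{"fn": "drive_tool", "kwargs": {
  "motion": [
    [[0, 0, 0, 0, 0, -20, 1], [0, 0, 0, 0, 0, -40, 1], [0, 0, 0, 0, 0, -40, 1], [0, 0, 0, 0, 0, -40, 1], [0, 0, 0.149, 0, 0, 0, 1], [0, 0, 0.149, 0, 0, 0, 1], [0, 0, 0.149, 0, 0, 0, 1], [0, 0, 0.149, 0, 0, 0, 1], [0, 0, 0.149, 0, 0, 0, 1], [0, 0, 0.149, 0, 0, 0, 1]]
  ]
}}

```text
time: 8.7
ee_pos: [0.4932, -0.0047, 0.2136]
orientation: [0.415, 0.91, 0.0, 0.0]
force: [-1.4, 0.3, -0.7]
gripper_width: 0.0855
grasp_force: 0.0
```

Call:
{"fn": "drive_tool", "kwargs": {
  "motion": [
    [[0, 0, 0.149, 0, 0, 0, 1], [0, 0, 0.149, 0, 0, 0, 1], [0, 0, 0.149, 0, 0, 0, 1], [0, 0, 0.149, 0, 0, 0, 1], [0, 0, 0.081, 0, 0, 0, 1], [0, 0, 0, 20, -10, 0, 1], [0, 0, 0, 40, -20, 0, 1], [0, 0, 0, 40, -20, 0, 1], [0, 0, 0, 30, -20, 0, 1], [0, 0, 0, 0, 0, 0, 1]]
  ]
}}

```text
time: 9.7
ee_pos: [0.4145, 0.1264, 0.2134]
orientation: [0.689, 0.725, -0.0, -0.001]
force: [0.9, -0.1, 0.4]
gripper_width: 0.0854
grasp_force: 0.0
```

Run:
```python
from h import *
o=get_obs();print(o['time'],o['ee_pos'],lane(o['ee_pos']),o['force'],R.from_quat(o['orientation']).as_matrix().round(3))
for n in("scene","side","wrist"):
    for r in filters(n):print(n,np.round(r,4),lane(r[:2]).round(4))
for n in("scene","side","wrist"):
    c,p,d=snap(n,n+"2.png");P=cloud(c,d)
    for nm,z0,z1,a,b,x0,x1 in(("tab",.093,.103,.05,.13,-.13,-.06),("T",.075,.09,.12,.21,-.13,-.05)):
        W=P[d>0];w=W-np.r_[LO,0];L=np.c_[np.cos(LT)*w[:,0]+np.sin(LT)*w[:,1],-np.sin(LT)*w[:,0]+np.cos(LT)*w[:,1],w[:,2]]
        q=L[(L[:,2]>z0)&(L[:,2]<z1)&(L[:,1]>a)&(L[:,1]<b)&(L[:,0]>x0)&(L[:,0]<x1)]
        if len(q)>4: print(n,nm,len(q),np.percentile(q,3,0).round(4),np.percentile(q,97,0).round(4))
c,s=np.cos(LT),np.sin(LT);ly=.09;lx=-.0935
print(go(LO+[lx*c-ly*s,lx*s+ly*c]))
```

```text
9.7 [0.41448857 0.12643061 0.21339069] [-0.08104034 -0.00993386] [ 0.90464379 -0.14599904  0.44475497] [[-0.051  0.999 -0.002]
 [ 0.999  0.051  0.002]
 [ 0.002 -0.002 -1.   ]]
scene [ 4.893e-01 -1.120e-02  3.060e-02  8.710e-02  2.350e+02] [-0.0125 -0.1508]
scene [ 5.237e-01 -2.029e-01  2.900e-02  7.760e-02  2.530e+02] [ 0.0133 -0.3439]
scene [ 5.330e-01 -4.038e-01  2.960e-02  7.740e-02  3.470e+02] [ 0.0135 -0.545 ]
side [ 5.214e-01 -1.939e-01  2.950e-02  7.760e-02  8.500e+01] [ 0.0113 -0.3347]
side [ 4.907e-01 -1.200e-03  3.130e-02  8.590e-02  1.740e+02] [-0.0106 -0.1409]
wrist [ 4.920e-01 -3.300e-03  3.150e-02  8.890e-02  2.517e+03] [-0.0095 -0.143 ]
scene tab 23 [-0.0978  0.0768  0.0945] [-0.0865  0.1067  0.0988]
scene T 54 [-0.1029  0.1294  0.076 ] [-0.0858  0.1985  0.0857]
side tab 42 [-0.0975  0.0828  0.0937] [-0.0875  0.1125  0.1004]
side T 126 [-0.104   0.1382  0.0785] [-0.0833  0.2084  0.0868]
wrist tab 774 [-0.0972  0.0785  0.0969] [-0.0861  0.1084  0.1018]
wrist T 73 [-0.104   0.1286  0.0801] [-0.0944  0.1316  0.0863]
[105.5 -16.7  -0. ]
```

View pics/wrist2.png

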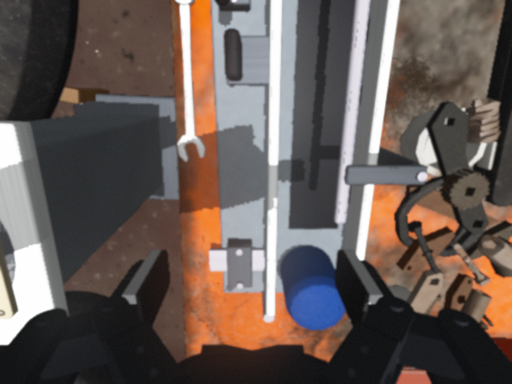

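The gauge filter stands upright in the mouth at lane (-10,-145). The T-bar is out of the picture at the top, the tab is at (233,55), and the guide block is at (239,265). The tab centre comes out at lane (-92,94).

```bash
cat >> h.py <<'E'
def l2w(lx,ly):
    c,s=np.cos(LT),np.sin(LT);return LO+[lx*c-ly*s,lx*s+ly*c]
E
python3 - <<'E'
from h import *
o=get_obs();print(o['ee_pos'],lane(o['ee_pos']),go(l2w(-.0918,.0935)),R.from_quat(o['orientation']).as_matrix().round(3),o['joint_positions'].round(3))
E
```

```text
[0.4185316  0.12100466 0.2133904 ] [-0.07724549 -0.01553619] [109. -15.  -0.] [[-0.04   0.999  0.001]
 [ 0.999  0.04  -0.   ]
 [-0.     0.001 -1.   ]] [-0.382  0.392  0.048  2.134 -0.031  0.616 -0.272]
```

Call:
{"fn": "drive_tool", "kwargs": {
  "motion": [
    [[0, 0, -0.005, 30, -5, 0, 1], [0, 0, 0, 40, -5, 0, 1], [0, 0, 0, 29, -5, 0, 1], [0, 0, 0, 10, 0, 0, 1], [0, 0, 0, 0, 0, 25, 1], [0, 0, 0, 0, 0, 25, 1], [0, 0, 0, 0, 0, 20, 1], [0, 0, 0, 0, 0, 0, 1], [0, 0, 0, 0, 0, 0, 1], [0, 0, 0, 0, 0, 0, 1]]
  ]
}}

```text
time: 11.0
ee_pos: [0.3987, 0.2301, 0.1442]
orientation: [0.69, 0.723, 0.001, 0.0]
force: [-0.0, 1.3, 0.4]
gripper_width: 0.0857
grasp_force: 0.0
```

Run:
```python
from h import *
o=get_obs();print(o['ee_pos'],lane(o['ee_pos']),go(l2w(-.0918,.0935)),R.from_quat(o['orientation']).as_matrix().round(3)[0])
snap("wrist","wrist3.png")
```

```text
[0.39871318 0.23008804 0.14421748] [-0.09213675  0.09432829] [-0.8  0.3  0. ] [-0.047  0.999  0.002]
```

View pics/wrist3.png

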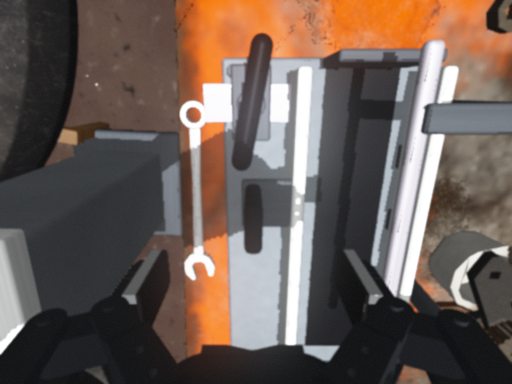

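The view shows the tab at (253,215), in line between the fingers, and the T-bar at (252,100). I'll descend and pinch the tab.

Call:
{"fn": "drive_tool", "kwargs": {
  "motion": [
    [[0, 0, 0, 0, 0, 25, 1], [0, 0, 0, 0, 0, 25, 1], [0, 0, 0, 0, 0, 11, 1], [0, 0, 0, 0, 0, 0, -1], [0, 0, 0, 0, 0, 0, -1], [0, 0, 0, 0, 0, 0, -1], [0, 0, 0, 0, 0, 0, -1], [0, 0, 0, 0, 0, 0, -1], [0, 0, 0, 0, 0, 0, -1], [0, 0, 0, 0, 0, 0, -1]]
  ]
}}

```text
time: 12.05
ee_pos: [0.3984, 0.2307, 0.0831]
orientation: [0.69, 0.724, 0.001, 0.0]
force: [0.6, -0.7, 5.4]
gripper_width: 0.0115
grasp_force: 58.4
```

Call:
{"fn": "drive_tool", "kwargs": {
  "motion": [
    [[0, 0, 0, 0, 3, 0, -1], [0, 0, 0, 0, 3, 0, -1], [0, 0, 0, 0, 3, 0, -1], [0, 0, 0, 0, 3, 0, -1], [0, 0, 0, 0, 1, 0, -1], [0, 0, 0, 0, 0, 0, -1], [0, 0, 0, 0, 0, 0, -1], [0, 0, 0, 0, 0, 0, -1], [0, 0, 0, 0, 0, 0, -1], [0, 0, 0, 0, 0, 0, -1]]
  ]
}}

```text
time: 13.05
ee_pos: [0.4097, 0.2312, 0.0831]
orientation: [0.69, 0.724, -0.0, -0.001]
force: [-3.9, 0.5, 8.9]
gripper_width: 0.0113
grasp_force: 59.0
```

Run:
```python
from h import *
o=get_obs();print(o['ee_pos'],lane(o['ee_pos']),o['force'],o['gripper_width'])
for n in("side","scene"):rails(n)
```

```text
[0.40972798 0.23118402 0.08308696] [-0.0810838   0.09492766] [-3.89897939  0.51956582  8.94783769] 0.011265560328161851
side -0.18 mov [-0.0534 -0.0441] fix [0.0352 0.0418] gap 0.0794
side 0.03 mov [-0.0524 -0.043 ] fix [0.0355 0.0435] gap 0.0784
side bar [-0.0063  0.0018] -0.033
scene -0.18 mov [-0.0495 -0.0175] fix [0.0306 0.0447] gap 0.0482
scene -0.1 mov [-0.0496 -0.0408] fix [0.0377 0.0467] gap 0.0785
scene -0.04 mov [-0.0497 -0.0416] fix [0.0353 0.0457] gap 0.0769
```

The rail slides, with about 11 mm left to go. I'll continue gently.

Call:
{"fn": "drive_tool", "kwargs": {
  "motion": [
    [[0, 0, 0, 0, 2, 0, -1], [0, 0, 0, 0, 2, 0, -1], [0, 0, 0, 0, 2, 0, -1], [0, 0, 0, 0, 1, 0, -1], [0, 0, 0, 0, 1, 0, -1], [0, 0, 0, 0, 0, 0, -1], [0, 0, 0, 0, 0, 0, -1], [0, 0, 0, 0, 0, 0, -1], [0, 0, 0, 0, 0, 0, -1], [0, 0, 0, 0, 0, 0, -1]]
  ]
}}

```text
time: 14.15
ee_pos: [0.4174, 0.2315, 0.0831]
orientation: [0.69, 0.724, -0.001, -0.001]
force: [-4.3, 0.3, 9.1]
gripper_width: 0.0115
grasp_force: 59.1
```

Call:
{"fn": "drive_tool", "kwargs": {
  "motion": [
    [[0, 0, 0, 0, 0.5, 0, -1], [0, 0, 0, 0, 0.5, 0, -1], [0, 0, 0, 0, 0.5, 0, -1], [0, 0, 0, 0, 0.5, 0, -1], [0, 0, 0, 0, 0, 0, -1], [0, 0, 0, 0, 0, 0, -1], [0, 0, 0, 0, 0, 0, -1], [0, 0, 0, 0, 0, 0, -1], [0, 0, 0, 0, 0, 0, -1], [0, 0, 0, 0, 0, 0, -1]]
  ]
}}

```text
time: 15.15
ee_pos: [0.4193, 0.2316, 0.0831]
orientation: [0.69, 0.724, -0.001, -0.001]
force: [-4.0, 0.3, 9.6]
gripper_width: 0.0114
grasp_force: 59.1
```

Call:
{"fn": "drive_tool", "kwargs": {
  "motion": [
    [[0, 0, 0, 0, 0.5, 0, -1], [0, 0, 0, 0, 0.5, 0, -1], [0, 0, 0, 0, 0, 0, -1], [0, 0, 0, 0, 0, 0, -1], [0, 0, 0, 0, 0, 0, -1], [0, 0, 0, 0, 0, 0, -1], [0, 0, 0, 0, 0, 0, -1], [0, 0, 0, 0, 0, 0, -1], [0, 0, 0, 0, 0, 0, -1], [0, 0, 0, 0, 0, 0, -1]]
  ]
}}

```text
time: 16.15
ee_pos: [0.4203, 0.2317, 0.0831]
orientation: [0.69, 0.724, -0.001, -0.001]
force: [-4.6, -0.2, 9.2]
gripper_width: 0.0113
grasp_force: 59.1
```

Call:
{"fn": "drive_tool", "kwargs": {
  "motion": [
    [[0, 0, 0, 0, 0.5, 0, -1], [0, 0, 0, 0, 0.5, 0, -1], [0, 0, 0, 0, 0, 0, -1], [0, 0, 0, 0, 0, 0, -1], [0, 0, 0, 0, 0, 0, -1], [0, 0, 0, 0, 0, 0, -1], [0, 0, 0, 0, 0, 0, -1], [0, 0, 0, 0, 0, 0, -1], [0, 0, 0, 0, 0, 0, -1], [0, 0, 0, 0, 0, 0, -1]]
  ]
}}

```text
time: 17.15
ee_pos: [0.4213, 0.2317, 0.0831]
orientation: [0.69, 0.724, -0.001, -0.001]
force: [-4.8, 0.0, 10.0]
gripper_width: 0.0114
grasp_force: 59.1
```

Call:
{"fn": "drive_tool", "kwargs": {
  "motion": [
    [[0, 0, 0, 0, 0.5, 0, -1], [0, 0, 0, 0, 0.5, 0, -1], [0, 0, 0, 0, 0, 0, -1], [0, 0, 0, 0, 0, 0, -1], [0, 0, 0, 0, 0, 0, -1], [0, 0, 0, 0, 0, 0, -1], [0, 0, 0, 0, 0, 0, -1], [0, 0, 0, 0, 0, 0, -1], [0, 0, 0, 0, 0, 0, -1], [0, 0, 0, 0, 0, 0, -1]]
  ]
}}

```text
time: 18.15
ee_pos: [0.4215, 0.2317, 0.0831]
orientation: [0.69, 0.724, -0.001, -0.001]
force: [-5.9, 0.7, 11.6]
gripper_width: 0.0115
grasp_force: 59.3
```

Run:
```python
from h import *
o=get_obs();print(o['ee_pos'],lane(o['ee_pos']),o['force'],o['gripper_width'])
for n in("side","scene"):
    rails(n)
    for r in filters(n):print(n,np.round(r,4),lane(r[:2]).round(4))
```

```text
[0.42152132 0.2317395  0.08308313] [-0.06927741  0.09495205] [-5.91708624  0.73736785 11.5698111 ] 0.011471988385111216
side 0.03 mov [-0.0402 -0.032 ] fix [0.0355 0.0437] gap 0.0675
side bar [-0.0062  0.0018] -0.0382
side [ 5.247e-01 -1.968e-01  3.030e-02  7.760e-02  8.300e+01] [ 0.0146 -0.3378]
side [ 5.038e-01 -4.000e-04  3.180e-02  8.590e-02  1.840e+02] [ 0.0025 -0.1406]
scene -0.18 mov [-0.0377 -0.0166] fix [0.0231 0.0453] gap 0.0397
scene -0.04 mov [-0.0372 -0.0314] fix [0.0374 0.0459] gap 0.0688
scene [ 5.006e-01 -1.320e-02  3.060e-02  8.700e-02  2.350e+02] [-0.0013 -0.1532]
scene [ 5.245e-01 -2.035e-01  3.000e-02  7.810e-02  2.480e+02] [ 0.014  -0.3445]
scene [ 5.331e-01 -4.045e-01  2.930e-02  7.750e-02  3.520e+02] [ 0.0136 -0.5456]
```

The rail has stopped after moving only 0.2 mm for a 1 mm command, so it's pinching. I'll press a bit more.

Call:
{"fn": "drive_tool", "kwargs": {
  "motion": [
    [[0, 0, 0, 0, 0.5, 0, -1], [0, 0, 0, 0, 0.5, 0, -1], [0, 0, 0, 0, 0, 0, -1], [0, 0, 0, 0, 0, 0, -1], [0, 0, 0, 0, 0, 0, -1], [0, 0, 0, 0, 0, 0, -1], [0, 0, 0, 0, 0, 0, -1], [0, 0, 0, 0, 0, 0, -1], [0, 0, 0, 0, 0, 0, -1], [0, 0, 0, 0, 0, 0, -1]]
  ]
}}

```text
time: 19.35
ee_pos: [0.4216, 0.2317, 0.0831]
orientation: [0.69, 0.724, -0.002, -0.001]
force: [-8.7, 0.9, 12.8]
gripper_width: 0.0116
grasp_force: 59.4
```

Call:
{"fn": "drive_tool", "kwargs": {
  "motion": [
    [[0, 0, 0, 0, 0.5, 0, -1], [0, 0, 0, 0, 0.5, 0, -1], [0, 0, 0, 0, 0, 0, -1], [0, 0, 0, 0, 0, 0, -1], [0, 0, 0, 0, 0, 0, -1], [0, 0, 0, 0, 0, 0, -1], [0, 0, 0, 0, 0, 0, -1], [0, 0, 0, 0, 0, 0, -1], [0, 0, 0, 0, 0, 0, -1], [0, 0, 0, 0, 0, 0, -1]]
  ]
}}

```text
time: 20.35
ee_pos: [0.4217, 0.2317, 0.0831]
orientation: [0.69, 0.724, -0.003, -0.002]
force: [-10.9, 0.7, 14.3]
gripper_width: 0.0114
grasp_force: 59.7
```

The net pinch force is about 8 N. Now I'll back off.

Call:
{"fn": "drive_tool", "kwargs": {
  "motion": [
    [[0, 0, 0, 0, -1, 0, -1], [0, 0, 0, 0, -1, 0, -1], [0, 0, 0, 0, -1, 0, -1], [0, 0, 0, 0, -1, 0, -1], [0, 0, 0, 0, -1, 0, -1], [0, 0, 0, 0, -1, 0, -1], [0, 0, 0, 0, -1, 0, -1], [0, 0, 0, 0, 0, 0, -1], [0, 0, 0, 0, 0, 0, -1], [0, 0, 0, 0, 0, 0, -1]]
  ]
}}

```text
time: 21.35
ee_pos: [0.4203, 0.2317, 0.0831]
orientation: [0.69, 0.724, 0.002, 0.001]
force: [2.7, -1.3, 5.9]
gripper_width: 0.0114
grasp_force: 58.9
```

Call:
{"fn": "drive_tool", "kwargs": {
  "motion": [
    [[0, 0, 0, 0, -1, 0, -1], [0, 0, 0, 0, -1, 0, -1], [0, 0, 0, 0, -1, 0, -1], [0, 0, 0, 0, -1, 0, -1], [0, 0, 0, 0, -0.5, 0, -1], [0, 0, 0, 0, 0, 0, -1], [0, 0, 0, 0, 0, 0, -1], [0, 0, 0, 0, 0, 0, -1], [0, 0, 0, 0, 0, 0, -1], [0, 0, 0, 0, 0, 0, -1]]
  ]
}}

```text
time: 22.35
ee_pos: [0.4159, 0.2315, 0.0831]
orientation: [0.69, 0.724, 0.002, 0.001]
force: [2.6, -0.5, 7.6]
gripper_width: 0.0116
grasp_force: 58.9
```

Call:
{"fn": "drive_tool", "kwargs": {
  "motion": [
    [[0, 0, 0, 0, 0, 0, -0.4], [0, 0, 0, 0, 0, 0, 0], [0, 0, 0, 0, 0, 0, 0.2], [0, 0, 0, 0, 0, 0, 0.3], [0, 0, 0, 0, 0, 0, 0.3], [0, 0, 0, 0, 0, 0, 0.3], [0, 0, 0, 0, 0, -20, 0.3], [0, 0, 0, 0, 0, -30, 0.3], [0, 0, 0, 0, 0, -30, 0.3], [0, 0, 0, 0, 0, -20, 0.3]]
  ]
}}

```text
time: 23.35
ee_pos: [0.4146, 0.2313, 0.1841]
orientation: [0.69, 0.724, 0.001, 0.0]
force: [0.3, 0.3, -0.1]
gripper_width: 0.0556
grasp_force: 0.0
```

Run:
```python
from h import *
o=get_obs();print(o['ee_pos'],lane(o['ee_pos']),o['force'],o['gripper_width'])
for n in("side","scene","wrist"):
    rails(n)
c,p,d=snap("wrist");P=cloud(c,d);w=P-np.r_[LO,0]
L=np.stack([np.cos(LT)*w[...,0]+np.sin(LT)*w[...,1],-np.sin(LT)*w[...,0]+np.cos(LT)*w[...,1],w[...,2]],-1)
for nm,y0,y1,z0,z1 in(("T",.115,.215,.078,.092),("tab",.07,.115,.094,.104)):
    q=L[(d>0)&(L[...,2]>z0)&(L[...,2]<z1)&(L[...,1]>y0)&(L[...,1]<y1)&(L[...,0]>-.16)&(L[...,0]<-.04)]
    if len(q)>5:
        b=cv2.minAreaRect(q[:,:2].astype(np.float32)*1000);print(nm,len(q),b)
```

```text
[0.41456192 0.23134178 0.18407316] [-0.07624766  0.0948678 ] [ 0.33702537  0.29225028 -0.07841833] 0.05560432246322783
side -0.18 mov [-0.0449 -0.0378] fix [0.0352 0.0439] gap 0.073
side -0.1 mov [-0.0463 -0.0375] fix [0.0347 0.0423] gap 0.0721
side -0.04 mov [-0.0464 -0.0377] fix [0.0348 0.0434] gap 0.0725
side 0.03 mov [-0.0456 -0.0369] fix [0.0355 0.0438] gap 0.0723
side bar [-0.0063  0.0018] -0.0353
scene -0.18 mov [-0.0437 -0.0182] fix [0.0245 0.0457] gap 0.0427
scene -0.04 mov [-0.0436 -0.0359] fix [0.0355 0.0447] gap 0.0714
wrist -0.1 mov [-0.0442 -0.0354] fix [0.042 0.045] gap 0.0774
wrist -0.04 mov [-0.0442 -0.0348] fix [0.0363 0.0447] gap 0.0712
wrist 0.03 mov [-0.0443 -0.035 ] fix [0.0359 0.0448] gap 0.071
T 2024 ((-92.8785171508789, 168.5723876953125), (80.46503448486328, 13.667994499206543), 79.71058654785156)
tab 646 ((-74.60963439941406, 94.29524993896484), (11.750487327575684, 33.36025619506836), 0.7619166970252991)
```

The gap is about 71.5–72 mm, so there's about 6 mm of play. The T-bar's centre is at lane (-93,168.5) and it's already turned by about 0.18 rad. I'll move over and grip it.

Call:
{"fn": "drive_tool", "kwargs": {
  "motion": [
    [[0, 0, 0.09, 0, 0, 0, 0.2], [0, 0, 0.09, 0, 0, 0, 0.2], [0, 0, 0, 20, 0, 0, 0.2], [0, 0, 0, 20, 0, 0, 0.2], [0, 0, 0, 20, 0, 0, 0.2], [0, 0, 0, 9, -15, 0, 0.2], [0, 0, 0, 0, -14, 0, 0.2], [0, 0, 0, 0, 0, 0, 0.2], [0, 0, 0, 0, 0, 0, 0.2], [0, 0, 0, 0, 0, 0, 0.2]]
  ]
}}

```text
time: 24.55
ee_pos: [0.3951, 0.3025, 0.1822]
orientation: [0.753, 0.658, -0.0, 0.0]
force: [-0.7, -0.4, -0.3]
gripper_width: 0.0511
grasp_force: 0.0
```

Run:
```python
from h import *
o=get_obs();print(o['ee_pos'],lane(o['ee_pos']),go(l2w(-.0929,.1686)),R.from_quat(o['orientation']).as_matrix().round(3)[0],o['gripper_width'])
```

```text
[0.39512545 0.30248003 0.1822461 ] [-0.09246431  0.16680839] [ 1.7 -0.7 -0. ] [0.133 0.991 0.   ] 0.051104580329796256
```

Call:
{"fn": "drive_tool", "kwargs": {
  "motion": [
    [[0, 0, 0, 2, -1, 25, 0.2], [0, 0, 0, 0, 0, 30, 0.2], [0, 0, 0, 0, 0, 25, 0.2], [0, 0, 0, 0, 0, 19, 0.2], [0, 0, 0, 0, 0, 0, 0.2], [0, 0, 0, 0, 0, 0, -1], [0, 0, 0, 0, 0, 0, -1], [0, 0, 0, 0, 0, 0, -1], [0, 0, 0, 0, 0, 0, -1], [0, 0, 0, 0, 0, 0, -1]]
  ]
}}

```text
time: 25.55
ee_pos: [0.3946, 0.3059, 0.0846]
orientation: [0.752, 0.659, 0.001, 0.0]
force: [-1.6, -0.5, 6.7]
gripper_width: 0.011
grasp_force: 58.4
```

Call:
{"fn": "drive_tool", "kwargs": {
  "motion": [
    [[0, 0, 0.06, 0, 0, 0, -1], [0, 0, 0.06, 0, 0, 0, -1], [0, 0, 0.06, 0, 0, 0, -1], [0, 0, 0.06, 0, 0, 0, -1], [0, 0, 0.06, 0, 0, 0, -1], [0, 0, 0.06, 0, 0, 0, -1], [0, 0, 0.06, 0, 0, 0, -1], [0, 0, 0.06, 0, 0, 0, -1], [0, 0, 0.06, 0, 0, 0, -1], [0, 0, 0.06, 0, 0, 0, -1]]
  ]
}}

```text
time: 26.55
ee_pos: [0.3948, 0.3058, 0.0845]
orientation: [0.914, 0.406, 0.001, -0.0]
force: [0.8, -1.8, 6.3]
gripper_width: 0.0108
grasp_force: 58.6
```

Run:
```python
from h import *
o=get_obs();print(lane(o['ee_pos']),o['ee_pos'][2],R.from_quat(o['orientation']).as_matrix().round(3)[0],o['gripper_width'],o['force'],o['wrist_torque'],o['joint_positions'].round(2))
rails("side")
```

```text
[-0.09263005  0.17010057] 0.08454904290626757 [0.67  0.742 0.002] 0.010792245274153643 [ 0.78527411 -1.78261692  6.26529613] [-0.32488705 -0.09599774  0.13765041] [-0.85  0.7   0.2   2.08 -0.35  0.39 -1.11]
side -0.18 mov [-0.0446 -0.0381] fix [0.0354 0.0419] gap 0.0735
side -0.1 mov [-0.0462 -0.0375] fix [0.0346 0.0424] gap 0.0721
side -0.04 mov [-0.0465 -0.0377] fix [0.0348 0.0433] gap 0.0725
side 0.03 mov [-0.0456 -0.0369] fix [0.0357 0.0438] gap 0.0726
side bar [-0.0063  0.0018] -0.0379
```

Call:
{"fn": "drive_tool", "kwargs": {
  "motion": [
    [[0, 0, 0.06, 0, 0, 0, -1], [0, 0, 0.06, 0, 0, 0, -1], [0, 0, 0.06, 0, 0, 0, -1], [0, 0, 0.06, 0, 0, 0, -1], [0, 0, 0.06, 0, 0, 0, -1], [0, 0, 0.06, 0, 0, 0, -1], [0, 0, 0.06, 0, 0, 0, -1], [0, 0, 0.06, 0, 0, 0, -1], [0, 0, 0.06, 0, 0, 0, -1], [0, 0, 0.06, 0, 0, 0, -1]]
  ]
}}

```text
time: 27.6
ee_pos: [0.395, 0.3055, 0.0846]
orientation: [0.993, 0.118, 0.001, -0.0]
force: [-0.2, -2.3, 7.1]
gripper_width: 0.0107
grasp_force: 58.7
```

Run:
```python
from h import *
o=get_obs();print(lane(o['ee_pos']),o['ee_pos'][2],R.from_quat(o['orientation']).as_matrix().round(3)[0],o['gripper_width'],o['force'],o['wrist_torque'],o['joint_positions'].round(2))
```

```text
[-0.09248898  0.16981627] 0.08456012432614828 [0.972 0.234 0.003] 0.01067583836060455 [-0.1774485  -2.30801079  7.13485988] [-0.46808557 -0.13462788  0.15565723] [-0.95  0.72  0.35  2.08 -0.58  0.43 -1.48]
```

Call:
{"fn": "drive_tool", "kwargs": {
  "motion": [
    [[0, 0, 0.03, 0, 0, 0, -1], [0, 0, 0.03, 0, 0, 0, -1], [0, 0, 0.03, 0, 0, 0, -1], [0, 0, 0, 0, 0, 0, -1], [0, 0, 0, 0, 0, 0, -1], [0, 0, 0, 0, 0, 0, -1], [0, 0, 0, 0, 0, 0, -1], [0, 0, 0, 0, 0, 0, -1], [0, 0, 0, 0, 0, 0, -1], [0, 0, 0, 0, 0, 0, -1]]
  ]
}}

```text
time: 28.6
ee_pos: [0.395, 0.3055, 0.0846]
orientation: [0.997, 0.076, 0.001, -0.0]
force: [0.7, -1.7, 6.7]
gripper_width: 0.0109
grasp_force: 64.3
```

Run:
```python
from h import *
o=get_obs();M=R.from_quat(o['orientation']).as_matrix();print(np.arctan2(M[0,0],M[1,0])+LT,o['wrist_torque'])
```

```text
1.4631093656561662 [-0.56913501 -0.215907    0.98201226]
```

Call:
{"fn": "drive_tool", "kwargs": {
  "motion": [
    [[0, 0, 0, 0, 0, 0, -0.6], [0, 0, 0, 0, 0, 0, -0.3], [0, 0, 0, 0, 0, 0, -0.1], [0, 0, 0, 0, 0, 0, 0], [0, 0, 0, 0, 0, 0, 0], [0, 0, 0, 0, 0, -20, 0], [0, 0, 0, 0, 0, -30, 0], [0, 0, 0, 0, 0, -30, 0], [0, 0, 0, 0, 0, -30, 0], [0, 0, 0, 0, 0, -20, 0]]
  ]
}}

```text
time: 29.6
ee_pos: [0.3942, 0.3057, 0.2152]
orientation: [0.997, 0.074, 0.001, -0.001]
force: [0.8, 0.0, 0.8]
gripper_width: 0.0426
grasp_force: 0.0
```

Run:
```python
from h import *
o=get_obs();print(o['ee_pos'],lane(o['ee_pos']),o['force'],o['gripper_width'])
for n in("side","scene"):
    rails(n)
    for r in filters(n):print(n,np.round(r,4),lane(r[:2]).round(4))
for n in("wrist","side","scene"):
    c,p,d=snap(n);P=cloud(c,d);w=P-np.r_[LO,0]
    L=np.stack([np.cos(LT)*w[...,0]+np.sin(LT)*w[...,1],-np.sin(LT)*w[...,0]+np.cos(LT)*w[...,1],w[...,2]],-1)
    q=L[(d>0)&(L[...,2]>.078)&(L[...,2]<.092)&(L[...,1]>.115)&(L[...,1]<.215)&(L[...,0]>-.16)&(L[...,0]<-.04)]
    if len(q)>5: print(n,len(q),cv2.minAreaRect(q[:,:2].astype(np.float32)*1000))
```

```text
[0.394197   0.30568169 0.21515473] [-0.09324779  0.17004857] [0.84667887 0.04412889 0.76031992] 0.04262363625247629
side -0.18 mov [-0.0447 -0.0378] fix [0.0352 0.0439] gap 0.073
side -0.1 mov [-0.0463 -0.0376] fix [0.0347 0.0423] gap 0.0723
side -0.04 mov [-0.0465 -0.0377] fix [0.0349 0.0433] gap 0.0726
side 0.03 mov [-0.0455 -0.037 ] fix [0.0355 0.0435] gap 0.0726
side [ 5.245e-01 -1.958e-01  2.900e-02  7.770e-02  8.500e+01] [ 0.0144 -0.3367]
side [ 5.033e-01 -2.700e-03  3.170e-02  8.610e-02  1.830e+02] [ 0.0018 -0.1429]
scene -0.18 mov [-0.0436 -0.0167] fix [0.023  0.0454] gap 0.0397
scene -0.04 mov [-0.0419 -0.0356] fix [0.0373 0.0457] gap 0.0728
scene [ 5.019e-01 -1.080e-02  3.040e-02  8.690e-02  2.310e+02] [ 1.00e-04 -1.51e-01]
scene [ 5.239e-01 -2.045e-01  2.910e-02  7.800e-02  2.520e+02] [ 0.0134 -0.3454]
scene [ 5.337e-01 -4.049e-01  2.950e-02  7.750e-02  3.560e+02] [ 0.0141 -0.5461]
wrist 1160 ((-92.22966003417969, 168.3501739501953), (78.84674835205078, 12.988626480102539), 9.87574291229248)
side 181 ((-94.09869384765625, 171.9264678955078), (79.6985855102539, 12.700481414794922), 10.306610107421875)
scene 63 ((-94.22061157226562, 164.62747192382812), (77.03004455566406, 13.732305526733398), 9.106972694396973)
```

The bar is at 80° (1.40 rad) with the stop torque felt, and the gap hasn't changed, so the clamp is done. Next I'll turn the tool back and go behind the gauge filter to push it in.

Call:
{"fn": "drive_tool", "kwargs": {
  "motion": [
    [[0, 0, -0.149, 0, 0, 0, -1], [0, 0, -0.149, 0, 0, 0, -1], [0, 0, -0.149, 0, 0, 0, -1], [0, 0, -0.149, 0, 0, 0, -1], [0, 0, -0.149, 0, 0, 0, -1], [0, 0, -0.149, 0, 0, 0, -1], [0, 0, -0.149, 0, 0, 0, -1], [0, 0, -0.149, 0, 0, 0, -1], [0, 0, -0.149, 0, 0, 0, -1], [0, 0, -0.149, 0, 0, 0, -1]]
  ]
}}

```text
time: 30.95
ee_pos: [0.3933, 0.305, 0.2122]
orientation: [0.681, 0.733, -0.001, -0.0]
force: [0.2, -0.2, -0.9]
gripper_width: 0.0002
grasp_force: 0.0
```

Call:
{"fn": "drive_tool", "kwargs": {
  "motion": [
    [[0, 0, -0.149, 0, 0, 0, -1], [0, 0, -0.149, 0, 0, 0, -1], [0, 0, -0.149, 0, 0, 0, -1], [0, 0, -0.149, 0, 0, 0, -1], [0, 0, -0.149, 0, 0, 0, -1], [0, 0, -0.149, 0, 0, 0, -1], [0, 0, -0.149, 0, 0, 0, -1], [0, 0, -0.149, 0, 0, 0, -1], [0, 0, -0.149, 0, 0, 0, -1], [0, 0, -0.149, 0, 0, 0, -1]]
  ]
}}

```text
time: 31.95
ee_pos: [0.3933, 0.305, 0.2123]
orientation: [0.004, 1.0, -0.0, -0.001]
force: [0.3, -0.6, -1.2]
gripper_width: 0.0002
grasp_force: 0.0
```

Call:
{"fn": "drive_tool", "kwargs": {
  "motion": [
    [[0, 0, -0.054, 0, -20, 0, -1], [0, 0, 0, -9, -40, 0, -1], [0, 0, 0, -10, -45, 0, -1], [0, 0, 0, -10, -45, 0, -1], [0, 0, 0, -12, -45, 0, -1], [0, 0, 0, -12, -45, 0, -1], [0, 0, 0, -12, -45, 0, -1], [0, 0, 0, -14, -45, 0, -1], [0, 0, 0, -14, -45, 0, -1], [0, 0, 0, 0, 0, 0, -1]]
  ]
}}

```text
time: 32.95
ee_pos: [0.502, -0.0734, 0.2121]
orientation: [-0.015, 1.0, -0.001, -0.0]
force: [-0.3, -0.7, -0.1]
gripper_width: 0.0002
grasp_force: 0.0
```

Run:
```python
from h import *
snap("wrist","wrist4.png")
o=get_obs();M=R.from_quat(o['orientation']).as_matrix();print(o['ee_pos'],lane(o['ee_pos']),M.round(3)[0],o['joint_positions'].round(2),o['gripper_width'])
print(go(l2w(-.0005,-.215)))
for r in filters("wrist"):print(np.round(r,4),lane(r[:2]).round(4))
```

```text
[ 0.50096834 -0.06932257  0.21203007] [-0.00345403 -0.20937915] [-0.999 -0.034 -0.002] [ 0.28  0.49 -0.29  1.95  0.21  0.73  1.47] -0.00036343538827847226
[-3.  -5.6 -0. ]
[ 5.021e-01 -6.100e-03  3.210e-02  8.890e-02  3.438e+03] [ 0.0006 -0.1463]
[ 5.251e-01 -1.984e-01  3.050e-02  7.930e-02  2.878e+03] [ 0.0149 -0.3394]
```

View pics/wrist4.png

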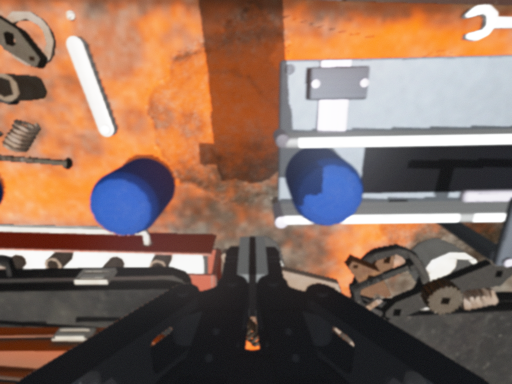

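The wrist view shows the gauge filter at (325,187) between the rails, with the closed fingers at (255,260) just in front of the mouth. I'll descend and push to a TCP of lane y -83.

Call:
{"fn": "drive_tool", "kwargs": {
  "motion": [
    [[0, 0, -0.011, -3, -5, 20, -1], [0, 0, 0, 0, 0, 40, -1], [0, 0, 0, 0, 0, 40, -1], [0, 0, 0, 0, 0, 35, -1], [0, 0, 0, 0, 0, 17, -1], [0, 0, 0, 0, 0, 0, -1], [0, 0, 0, 0, 0, 0, -1], [0, 0, 0, 0, 8, 0, -1], [0, 0, 0, 0, 8, 0, -1], [0, 0, 0, 0, 8, 0, -1]]
  ]
}}

```text
time: 34.05
ee_pos: [0.5046, -0.0462, 0.0629]
orientation: [-0.026, 1.0, -0.0, 0.002]
force: [0.3, -4.0, 7.1]
gripper_width: 0.0001
grasp_force: 1.5
```

Call:
{"fn": "drive_tool", "kwargs": {
  "motion": [
    [[0, 0, 0, 0, 10, 0, -1], [0, 0, 0, 0, 10, 0, -1], [0, 0, 0, 0, 12, 0, -1], [0, 0, 0, 0, 12, 0, -1], [0, 0, 0, 0, 12, 0, -1], [0, 0, 0, 0, 12, 0, -1], [0, 0, 0, 0, 12, 0, -1], [0, 0, 0, 0, 12, 0, -1], [0, 0, 0, 0, 8, 0, -1], [0, 0, 0, 0, 4, 0, -1]]
  ]
}}

```text
time: 35.05
ee_pos: [0.4985, 0.056, 0.0629]
orientation: [-0.026, 1.0, -0.002, 0.001]
force: [1.5, -16.3, 10.8]
gripper_width: 0.0002
grasp_force: 1.1
```

Call:
{"fn": "drive_tool", "kwargs": {
  "motion": [
    [[0, 0, 0, 0, 0, 0, -1], [0, 0, 0, 0, 0, 0, -1], [0, 0, 0, 0, 0, 0, -1], [0, 0, 0, 0, -20, 0, -1], [0, 0, 0, 0, -40, -5, -1], [0, 0, 0, 0, -40, -10, -1], [0, 0, 0, 0, -40, -30, -1], [0, 0, 0, 0, -20, -40, 0], [0, 0, 0, 0, 0, -40, 1], [0, 0, 0, 0, 0, -25, 1]]
  ]
}}

```text
time: 36.05
ee_pos: [0.5067, -0.1021, 0.2147]
orientation: [-0.026, 1.0, -0.0, 0.002]
force: [1.5, 0.0, 0.5]
gripper_width: 0.043
grasp_force: 0.0
```

Run:
```python
from h import *
for n in("scene","side","wrist"):
    for r in filters(n):print(n,np.round(r,4),lane(r[:2]).round(4))
o=get_obs();M=R.from_quat(o['orientation']).as_matrix();print(o['ee_pos'],lane(o['ee_pos']),M.round(3)[0],go((.5245,-.200)))
```

```text
scene [4.941e-01 1.059e-01 3.170e-02 8.480e-02 1.720e+02] [-0.0024 -0.034 ]
scene [ 4.743e-01 -2.152e-01  2.990e-02  7.780e-02  2.730e+02] [-0.0367 -0.3539]
scene [ 5.329e-01 -4.048e-01  2.900e-02  7.740e-02  3.530e+02] [ 0.0133 -0.546 ]
wrist [ 4.747e-01 -2.104e-01  3.060e-02  7.920e-02  3.495e+03] [-0.036  -0.3491]
wrist [4.928e-01 1.048e-01 3.280e-02 8.800e-02 3.648e+03] [-0.0037 -0.0351]
[ 0.50697711 -0.10135482  0.21348032] [ 0.00110768 -0.24164927] [-0.999 -0.053  0.005] [-12.3 -99.4   0.1]
```

Filter A is in at lane y -34. Another filter was knocked to (0.4745,-0.2125), so I'll go there.

Call:
{"fn": "drive_tool", "kwargs": {
  "motion": [
    [[0, 0, 0.007, 8, -20, 0, 1], [0, 0, 0, 12, -35, 0, 1], [0, 0, 0, 12, -35, 0, 1], [0, 0, 0, 6, -19, 0, 1], [0, 0, 0, 0, 0, 20, 1], [0, 0, 0, 0, 0, 30, 1], [0, 0, 0, 0, 0, 10, 1], [0, 0, 0, 0, 0, 0, 1], [0, 0, 0, 0, 0, 0, 1], [0, 0, 0, 0, 0, 0, 1]]
  ]
}}

```text
time: 37.2
ee_pos: [0.4738, -0.2127, 0.1522]
orientation: [-0.023, 1.0, -0.0, 0.001]
force: [0.7, 0.7, 0.2]
gripper_width: 0.0856
grasp_force: 0.0
```

Run:
```python
from h import *
for n in("scene","wrist"):
    for r in filters(n):print(n,np.round(r,4),lane(r[:2]).round(4))
o=get_obs();M=R.from_quat(o['orientation']).as_matrix();print(o['ee_pos'],M.round(3)[0],go((.4745,-.2125)))
```

```text
scene [4.945e-01 1.073e-01 3.190e-02 8.480e-02 1.720e+02] [-0.002  -0.0327]
scene [ 5.333e-01 -4.044e-01  3.000e-02  7.750e-02  3.500e+02] [ 0.0138 -0.5456]
wrist [ 4.611e-01 -2.094e-01  2.150e-02  7.920e-02  1.831e+03] [-0.0496 -0.3476]
wrist [ 5.330e-01 -4.011e-01  3.020e-02  7.880e-02  2.787e+03] [ 0.0136 -0.5422]
wrist [ 4.976e-01 -2.038e-01  1.130e-02  7.820e-02  8.300e+01] [-0.0129 -0.3435]
[ 0.47370711 -0.21292648  0.15225702] [-0.999 -0.045  0.002] [-0.8  0.4  0. ]
```

Call:
{"fn": "drive_tool", "kwargs": {
  "motion": [
    [[0, 0, 0, 0, 0, 31, 1], [0, 0, 0, 0, 0, 30, 1], [0, 0, 0, 0, 0, 30, 1], [0, 0, 0, 0, 0, 0, 1], [0, 0, 0, 0, 0, 0, 1], [0, 0, 0, 0, 0, 0, -1], [0, 0, 0, 0, 0, 0, -1], [0, 0, 0, 0, 0, 0, -1], [0, 0, 0, 0, 0, 0, -1], [0, 0, 0, 0, 0, 0, -1]]
  ]
}}

```text
time: 38.3
ee_pos: [0.4743, -0.2129, 0.0625]
orientation: [-0.023, 1.0, -0.001, 0.002]
force: [-1.4, 1.5, 7.4]
gripper_width: 0.0632
grasp_force: 64.6
```

Call:
{"fn": "drive_tool", "kwargs": {
  "motion": [
    [[0, 0, 0, 0, 0, -30, -1], [0, 0, 0, 0, 0, -40, -1], [0, 0, 0, 0, 0, -30, -1], [0, 0, 0, -6, 25, 0, -1], [0, 0, 0, -7, 40, 0, -1], [0, 0, 0, -8, 40, 0, -1], [0, 0, 0, -8, 40, 0, -1], [0, 0, 0, -7, 30, 0, -1], [0, 0, 0, 0, 19, 0, -1], [0, 0, 0, 0, 0, 0, -1]]
  ]
}}

```text
time: 39.3
ee_pos: [0.5002, -0.0134, 0.1613]
orientation: [-0.026, 1.0, 0.001, 0.001]
force: [-0.1, 0.2, -3.9]
gripper_width: 0.0632
grasp_force: 69.2
```

Run:
```python
from h import *
for n in("side","scene"):
    c,p,d=snap(n);P=cloud(c,d);hsv=cv2.cvtColor(p,cv2.COLOR_RGB2HSV)
    m=(cv2.inRange(hsv,(105,110,40),(132,255,255))>0)&(d>0)&(P[...,2]>.09)&(P[...,2]<.2)&(P[...,1]>-.1)&(P[...,1]<.06)&(P[...,0]>.4)&(P[...,0]<.57)
    q=P[m];print(n,len(q),q.min(0).round(3),q.max(0).round(3))
o=get_obs();M=R.from_quat(o['orientation']).as_matrix();print(o['ee_pos'],lane(o['ee_pos']),M.round(3)[0],o['gripper_width'],o['force'],go(l2w(-.0005,-.157)))
```

```text
side 183 [ 0.472 -0.023  0.106] [0.528 0.021 0.178]
scene 7 [ 0.481 -0.042  0.172] [ 0.493 -0.03   0.175]
[ 0.5000028  -0.01757371  0.16091571] [-0.00209069 -0.15763925] [-0.999 -0.046  0.   ] 0.06314131078430912 [-0.09304192 -0.52862396 -4.98569523] [-1.6  0.6  0. ]
```

Before lowering, I'll shift 1 mm so the filter is centred in the roughly 6 mm of play. I'll lower slowly and watch the force.

Call:
{"fn": "drive_tool", "kwargs": {
  "motion": [
    [[0, 0, 0, -1, 0, 15, -1], [0, 0, 0, 0, 0, 15, -1], [0, 0, 0, 0, 0, 8, -1], [0, 0, 0, 0, 0, 4, -1], [0, 0, 0, 0, 0, 4, -1], [0, 0, 0, 0, 0, 4, -1], [0, 0, 0, 0, 0, 0, -1], [0, 0, 0, 0, 0, 0, -1], [0, 0, 0, 0, 0, 0, -1], [0, 0, 0, 0, 0, 0, -1]]
  ]
}}

```text
time: 40.4
ee_pos: [0.5014, -0.0173, 0.1106]
orientation: [-0.023, 1.0, 0.0, 0.0]
force: [-0.2, -0.1, -4.4]
gripper_width: 0.0632
grasp_force: 69.1
```

Call:
{"fn": "drive_tool", "kwargs": {
  "motion": [
    [[0, 0, 0, 0, 0, 12, -1], [0, 0, 0, 0, 0, 12, -1], [0, 0, 0, 0, 0, 8, -1], [0, 0, 0, 0, 0, 4, -1], [0, 0, 0, 0, 0, 0, -1], [0, 0, 0, 0, 0, 0, 0.4], [0, 0, 0, 0, 0, 0, 1], [0, 0, 0, 0, 0, 0, 1], [0, 0, 0, 0, 0, 0, 1], [0, 0, 0, 0, 0, 0, 1]]
  ]
}}

```text
time: 41.4
ee_pos: [0.5016, -0.0174, 0.0747]
orientation: [-0.023, 1.0, 0.0, 0.001]
force: [-0.1, 0.4, 0.5]
gripper_width: 0.0853
grasp_force: 0.0
```

Call:
{"fn": "drive_tool", "kwargs": {
  "motion": [
    [[0, 0, 0, 0, 0, -25, 1], [0, 0, 0, 0, 0, -40, 1], [0, 0, 0, 0, 0, -40, 1], [0, 0, 0, 0, -30, -15, 0], [0, 0, 0, 0, -40, 0, -1], [0, 0, 0, 0, 0, 0, -1], [0, 0, 0, 0, 0, 0, -1], [0, 0, 0, 0, 0, 0, -1], [0, 0, 0, 0, 0, 0, -1], [0, 0, 0, 0, 0, 0, -1]]
  ]
}}

```text
time: 42.4
ee_pos: [0.5044, -0.0862, 0.1941]
orientation: [-0.024, 1.0, 0.0, -0.0]
force: [-0.8, -0.0, 0.0]
gripper_width: 0.0002
grasp_force: 0.0
```

Run:
```python
from h import *
for n in("scene","side","wrist"):
    for r in filters(n):print(n,np.round(r,4),lane(r[:2]).round(4))
o=get_obs();M=R.from_quat(o['orientation']).as_matrix();print(o['ee_pos'],lane(o['ee_pos']),M.round(3)[0],o['force'])
```

```text
scene [4.931e-01 1.046e-01 3.150e-02 8.440e-02 1.740e+02] [-0.0035 -0.0353]
scene [ 5.013e-01 -2.370e-02  3.000e-02  8.790e-02  1.650e+02] [-0.001  -0.1638]
scene [ 5.341e-01 -4.045e-01  2.950e-02  7.740e-02  3.480e+02] [ 0.0146 -0.5457]
side [ 5.015e-01 -1.700e-03  2.600e-02  8.460e-02  1.580e+02] [ 1.000e-04 -1.419e-01]
wrist [4.930e-01 1.051e-01 3.300e-02 8.790e-02 4.170e+03] [-0.0035 -0.0348]
wrist [ 5.019e-01 -1.970e-02  3.140e-02  8.890e-02  4.092e+03] [-0.0003 -0.1599]
[ 0.50440263 -0.08673339  0.19422161] [-0.00080644 -0.22692683] [-0.999 -0.046 -0.   ] [-0.52558179  0.34259676  0.34875228]
```

Filter B stands at lane y -160. I'll push it and the train inward.

Call:
{"fn": "drive_tool", "kwargs": {
  "motion": [
    [[0, 0, 0, 0, 0, 30, -1], [0, 0, 0, 0, 0, 40, -1], [0, 0, 0, 0, 0, 40, -1], [0, 0, 0, 0, 0, 24, -1], [0, 0, 0, 0, 0, 0, -1], [0, 0, 0, 0, 0, 0, -1], [0, 0, 0, 0, 8, 0, -1], [0, 0, 0, 0, 8, 0, -1], [0, 0, 0, 0, 8, 0, -1], [0, 0, 0, 0, 10, 0, -1]]
  ]
}}

```text
time: 43.55
ee_pos: [0.5036, -0.0534, 0.0614]
orientation: [-0.022, 1.0, -0.001, 0.001]
force: [-0.5, -3.3, 5.4]
gripper_width: -0.0003
grasp_force: 0.2
```

Call:
{"fn": "drive_tool", "kwargs": {
  "motion": [
    [[0, 0, 0, 0, 11, 0, -1], [0, 0, 0, 0, 12, 0, -1], [0, 0, 0, 0, 12, 0, -1], [0, 0, 0, 0, 12, 0, -1], [0, 0, 0, 0, 12, 0, -1], [0, 0, 0, 0, 12, 0, -1], [0, 0, 0, 0, 12, 0, -1], [0, 0, 0, 0, 12, 0, -1], [0, 0, 0, 0, 10, 0, -1], [0, 0, 0, 0, 6, 0, -1]]
  ]
}}

```text
time: 44.55
ee_pos: [0.4981, 0.0547, 0.0612]
orientation: [-0.021, 1.0, -0.002, 0.0]
force: [2.5, -23.3, 13.6]
gripper_width: 0.0
grasp_force: 0.6
```

Call:
{"fn": "drive_tool", "kwargs": {
  "motion": [
    [[0, 0, 0, 0, 0, 0, -1], [0, 0, 0, 0, 0, 0, -1], [0, 0, 0, 0, 0, 0, -1], [0, 0, 0, 0, -20, 0, -1], [0, 0, 0, 0, -40, -5, -1], [0, 0, 0, 0, -40, -10, -1], [0, 0, 0, 0, -40, -30, -1], [0, 0, 0, 0, -20, -40, 0], [0, 0, 0, 0, 0, -40, 1], [0, 0, 0, 0, 0, -25, 1]]
  ]
}}

```text
time: 45.55
ee_pos: [0.5059, -0.1019, 0.213]
orientation: [-0.022, 1.0, 0.0, 0.002]
force: [0.2, 0.6, -0.2]
gripper_width: 0.0435
grasp_force: 0.0
```

Run:
```python
from h import *
for n in("scene","side","wrist"):
    for r in filters(n):print(n,np.round(r,4),lane(r[:2]).round(4))
o=get_obs();M=R.from_quat(o['orientation']).as_matrix();print(o['ee_pos'],lane(o['ee_pos']),M.round(3)[0],go((.5335,-.4025)))
```

```text
scene [4.924e-01 1.376e-01 6.170e-02 8.460e-02 2.610e+02] [-0.0027 -0.0023]
scene [ 5.338e-01 -4.056e-01  3.010e-02  7.760e-02  3.480e+02] [ 0.0142 -0.5468]
side [4.812e-01 1.561e-01 5.100e-02 8.610e-02 1.170e+02] [-0.013   0.0167]
side [5.121e-01 1.627e-01 4.630e-02 8.560e-02 1.680e+02] [0.0181 0.0219]
wrist [4.983e-01 1.074e-01 3.310e-02 8.790e-02 3.694e+03] [ 0.0018 -0.0327]
[ 0.50609674 -0.10118651  0.21189216] [ 2.3577515e-04 -2.4144153e-01] [-0.999 -0.046  0.004] [-1.350e+01 -3.023e+02  1.000e-01]
```

A and B are in. The last filter is at (0.5335,-0.403).

Call:
{"fn": "drive_tool", "kwargs": {
  "motion": [
    [[0, 0, 0, 0, -20, 0, 1], [0, 0, 0, -3, -42, 0, 1], [0, 0, 0, -3, -48, 0, 1], [0, 0, 0, -3, -48, 0, 1], [0, 0, 0, -3, -48, 0, 1], [0, 0, 0, -1, -48, 0, 1], [0, 0, 0, 0, -48, 0, 1], [0, 0, 0, 0, 0, 25, 1], [0, 0, 0, 0, 0, 20, 1], [0, 0, 0, 0, 0, 0, 1]]
  ]
}}

```text
time: 46.7
ee_pos: [0.5295, -0.4008, 0.1602]
orientation: [-0.023, 1.0, 0.003, -0.004]
force: [0.0, 0.8, -1.5]
gripper_width: 0.0854
grasp_force: 0.0
```

Run:
```python
from h import *
for n in("scene","wrist"):
    for r in filters(n):print(n,np.round(r,4),lane(r[:2]).round(4))
c,p,d=snap("wrist","wrist5.png")
f=np.load("pics/scene0.npz");P=cloud(calibration("scene"),f['d'])[f['d']>0]
for x in np.arange(.55,.66,.01):
    q=P[(P[:,1]>-.47)&(P[:,1]<-.34)&(abs(P[:,0]-x)<.005)]
    if len(q): print(round(x,3),q[:,2].max().round(3),end="; ")
o=get_obs();M=R.from_quat(o['orientation']).as_matrix();print(o['ee_pos'],M.round(3)[0],go((.5335,-.403)))
```

```text
scene [4.966e-01 1.394e-01 6.330e-02 8.400e-02 2.590e+02] [ 0.0015 -0.0007]
wrist [ 5.329e-01 -4.033e-01  3.000e-02  7.950e-02  2.582e+03] [ 0.0134 -0.5444]
0.55 0.08; 0.56 0.078; 0.57 0.045; 0.58 0.085; 0.59 0.174; 0.6 0.187; 0.61 0.188; 0.62 0.188; 0.63 0.188; 0.64 0.264; 0.65 0.266; [ 0.53243984 -0.40233189  0.16524712] [-0.999 -0.047  0.   ] [-1.  -0.7 -0. ]
```

View pics/wrist5.png

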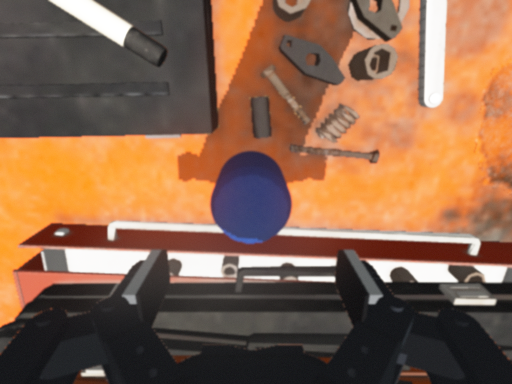

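The last filter is at (250,195), and the toolbox wall is close behind it at x≈0.585, z≥0.17. I'll grip 5 mm toward the robot side and a little higher, to keep the gripper body clear of the toolbox.

Call:
{"fn": "drive_tool", "kwargs": {
  "motion": [
    [[0, 0, 0, 4, -1, 0, 1], [0, 0, 0, 0, 0, 25, 1], [0, 0, 0, 0, 0, 25, 1], [0, 0, 0, 0, 0, 25, 1], [0, 0, 0, 0, 0, 20, 1], [0, 0, 0, 0, 0, 0, 1], [0, 0, 0, 0, 0, 0, 1], [0, 0, 0, 0, 0, 0, -1], [0, 0, 0, 0, 0, 0, -1], [0, 0, 0, 0, 0, 0, -1]]
  ]
}}

```text
time: 47.85
ee_pos: [0.5289, -0.4046, 0.0729]
orientation: [-0.023, 1.0, -0.001, 0.001]
force: [-1.2, 2.3, 6.6]
gripper_width: 0.0623
grasp_force: 64.1
```

Call:
{"fn": "drive_tool", "kwargs": {
  "motion": [
    [[0, 0, 0, 0, 0, 0, -1], [0, 0, 0, 0, 0, 0, -1], [0, 0, 0, 0, 0, -30, -1], [0, 0, 0, 0, 0, -40, -1], [0, 0, 0, 0, 0, -30, -1], [0, 0, 0, 2, 25, 0, -1], [0, 0, 0, 2, 40, 0, -1], [0, 0, 0, 2, 45, 0, -1], [0, 0, 0, 2, 45, 0, -1], [0, 0, 0, 2, 45, 0, -1]]
  ]
}}

```text
time: 48.85
ee_pos: [0.5081, -0.2037, 0.1708]
orientation: [-0.022, 1.0, -0.0, 0.0]
force: [1.1, 1.2, -4.2]
gripper_width: 0.062
grasp_force: 68.9
```

Run:
```python
from h import *
o=get_obs();print(o['ee_pos'],lane(o['ee_pos']),o['gripper_width'],o['force'],go(l2w(-.0055,-.157)))
```

```text
[ 0.50807444 -0.20366032  0.17081108] [-0.0023983  -0.34390058] 0.062014757145046645 [ 1.0733021   1.16525564 -4.18072412] [  3.2 186.9  -0. ]
```

Call:
{"fn": "drive_tool", "kwargs": {
  "motion": [
    [[0, 0, 0, 0, 40, 0, -1], [0, 0, 0, 1, 45, 0, -1], [0, 0, 0, 1, 45, 0, -1], [0, 0, 0, 1, 35, 0, -1], [0, 0, 0, 0, 20, 0, -1], [0, 0, 0, 0, 0, 10, -1], [0, 0, 0, 0, 0, 10, -1], [0, 0, 0, 0, 0, 0, -1], [0, 0, 0, 0, 0, 0, -1], [0, 0, 0, 0, 0, 0, -1]]
  ]
}}

```text
time: 49.85
ee_pos: [0.4976, -0.0215, 0.1504]
orientation: [-0.022, 1.0, -0.0, 0.0]
force: [0.1, -0.6, -4.8]
gripper_width: 0.0623
grasp_force: 68.9
```

Run:
```python
from h import *
for n in("side","scene","wrist"):
    c,p,d=snap(n);P=cloud(c,d);hsv=cv2.cvtColor(p,cv2.COLOR_RGB2HSV)
    m=(cv2.inRange(hsv,(105,110,40),(132,255,255))>0)&(d>0)&(P[...,2]>.095)&(P[...,2]<.2)&(P[...,1]>-.1)&(P[...,1]<.06)&(P[...,0]>.4)&(P[...,0]<.57)
    q=P[m]
    if len(q): 
        l=np.array([lane(t) for t in q]);print(n,len(q),l.min(0).round(4),l.max(0).round(4),q[:,2].min().round(3),q[:,2].max().round(3))
o=get_obs();print(o['ee_pos'],lane(o['ee_pos']),go(l2w(-.0055,-.157)))
```

```text
side 182 [-0.0259 -0.1583] [ 0.0266 -0.1252] 0.095 0.156
scene 34 [-0.0236 -0.1891] [ 0.0181 -0.1328] 0.145 0.157
wrist 14134 [-0.0326 -0.1931] [ 0.0282 -0.1309] 0.095 0.159
[ 0.4976341  -0.02102444  0.15055681] [-0.00461222 -0.16097992] [ 0.9  4.  -0. ]
```

Call:
{"fn": "drive_tool", "kwargs": {
  "motion": [
    [[0, 0, 0, 1, 3, 10, -1], [0, 0, 0, 0, 0, 5, -1], [0, 0, 0, 0, 0, 4, -1], [0, 0, 0, 0, 0, 4, -1], [0, 0, 0, 0, 0, 4, -1], [0, 0, 0, 0, 0, 3, -1], [0, 0, 0, 0, 0, 0, -1], [0, 0, 0, 0, 0, 0, -1], [0, 0, 0, 0, 0, 0, -1], [0, 0, 0, 0, 0, 0, -1]]
  ]
}}

```text
time: 51.0
ee_pos: [0.4964, -0.0176, 0.1205]
orientation: [-0.023, 1.0, 0.0, 0.0]
force: [0.6, 0.4, -4.1]
gripper_width: 0.0619
grasp_force: 68.9
```

Its bottom is now below the rail tops with no contact, so I'll continue down and release.

Call:
{"fn": "drive_tool", "kwargs": {
  "motion": [
    [[0, 0, 0, 0, 0, 10, -1], [0, 0, 0, 0, 0, 12, -1], [0, 0, 0, 0, 0, 10, -1], [0, 0, 0, 0, 0, 4, -1], [0, 0, 0, 0, 0, 0, -1], [0, 0, 0, 0, 0, 0, 0.4], [0, 0, 0, 0, 0, 0, 1], [0, 0, 0, 0, 0, 0, 1], [0, 0, 0, 0, 0, 0, 1], [0, 0, 0, 0, 0, 0, 1]]
  ]
}}

```text
time: 52.0
ee_pos: [0.4966, -0.0176, 0.0846]
orientation: [-0.023, 1.0, 0.0, 0.0]
force: [0.2, 0.3, 0.4]
gripper_width: 0.0857
grasp_force: 0.0
```

Call:
{"fn": "drive_tool", "kwargs": {
  "motion": [
    [[0, 0, 0, 0, 0, -25, 1], [0, 0, 0, 0, 0, -40, 1], [0, 0, 0, 0, 0, -40, 1], [0, 0, 0, -2, -30, -5, 0], [0, 0, 0, -3, -40, 0, -1], [0, 0, 0, 0, 0, 0, -1], [0, 0, 0, 0, 0, 0, -1], [0, 0, 0, 0, 0, 0, -1], [0, 0, 0, 0, 0, 0, -1], [0, 0, 0, 0, 0, 0, -1]]
  ]
}}

```text
time: 53.0
ee_pos: [0.5044, -0.0862, 0.1942]
orientation: [-0.024, 1.0, 0.0, -0.0]
force: [0.8, 0.9, 0.8]
gripper_width: -0.0002
grasp_force: 0.0
```

Run:
```python
from h import *
for n in("scene","wrist"):
    for r in filters(n):print(n,np.round(r,4),lane(r[:2]).round(4))
o=get_obs();print(o['ee_pos'],lane(o['ee_pos']),o['force'])
```

```text
scene [4.955e-01 1.363e-01 6.210e-02 8.430e-02 2.700e+02] [ 0.0004 -0.0037]
scene [ 4.987e-01 -2.140e-02  3.140e-02  8.790e-02  1.710e+02] [-0.0036 -0.1614]
wrist [ 5.000e-01 -1.900e-02  3.140e-02  8.890e-02  4.096e+03] [-0.0021 -0.159 ]
wrist [4.987e-01 1.079e-01 3.320e-02 8.790e-02 4.216e+03] [ 0.0023 -0.0322]
[ 0.50440678 -0.08656184  0.19426158] [-0.00079459 -0.22675565] [ 0.73676368 -0.30970358 -0.82245032]
```

Call:
{"fn": "drive_tool", "kwargs": {
  "motion": [
    [[0, 0, 0, 0, 0, 30, -1], [0, 0, 0, 0, 0, 40, -1], [0, 0, 0, 0, 0, 40, -1], [0, 0, 0, 0, 0, 24, -1], [0, 0, 0, 0, 0, 0, -1], [0, 0, 0, 0, 0, 0, -1], [0, 0, 0, 0, 8, 0, -1], [0, 0, 0, 0, 8, 0, -1], [0, 0, 0, 0, 8, 0, -1], [0, 0, 0, 0, 10, 0, -1]]
  ]
}}

```text
time: 54.1
ee_pos: [0.5037, -0.0536, 0.0615]
orientation: [-0.022, 1.0, -0.001, 0.001]
force: [0.5, -4.8, 6.6]
gripper_width: 0.0002
grasp_force: 1.4
```

Call:
{"fn": "drive_tool", "kwargs": {
  "motion": [
    [[0, 0, 0, 0, 11, 0, -1], [0, 0, 0, 0, 12, 0, -1], [0, 0, 0, 0, 12, 0, -1], [0, 0, 0, 0, 12, 0, -1], [0, 0, 0, 0, 12, 0, -1], [0, 0, 0, 0, 12, 0, -1], [0, 0, 0, 0, 12, 0, -1], [0, 0, 0, 0, 12, 0, -1], [0, 0, 0, 0, 8, 0, -1], [0, 0, 0, 0, 4, 0, -1]]
  ]
}}

```text
time: 55.1
ee_pos: [0.4985, 0.0521, 0.0618]
orientation: [-0.022, 1.0, -0.002, 0.001]
force: [-1.6, -11.8, 14.1]
gripper_width: -0.0001
grasp_force: 3.0
```

Call:
{"fn": "drive_tool", "kwargs": {
  "motion": [
    [[0, 0, 0, 0, 0, 0, -1], [0, 0, 0, 0, 0, 0, -1], [0, 0, 0, 0, 0, 0, -1], [0, 0, 0, 0, -20, 0, -1], [0, 0, 0, 0, -40, -5, -1], [0, 0, 0, 0, -40, -10, -1], [0, 0, 0, 0, -40, -30, -1], [0, 0, 0, 0, -20, -40, 0], [0, 0, 0, 0, 0, -40, 0], [0, 0, 0, 0, 0, -25, 0]]
  ]
}}

```text
time: 56.1
ee_pos: [0.5062, -0.1061, 0.2133]
orientation: [-0.022, 1.0, 0.0, 0.002]
force: [1.0, -0.4, -0.0]
gripper_width: 0.042
grasp_force: 0.0
```

Run:
```python
from h import *
for n in("scene","side","wrist"):
    for r in filters(n):print(n,np.round(r,4),lane(r[:2]).round(4))
rails("side")
snap("scene","scene6.png");snap("wrist","wrist6.png")
a=cv2.imread("pics/scene6.png")[90:330,140:400];b=cv2.imread("pics/wrist6.png")
cv2.imwrite("pics/end.png",np.hstack([cv2.resize(a,(390,360)),cv2.resize(b,(400,360))]))
```

```text
scene [4.901e-01 1.663e-01 9.700e-02 8.420e-02 3.560e+02] [-0.0037  0.0265]
side [4.794e-01 1.863e-01 8.280e-02 8.630e-02 2.100e+02] [-0.0135  0.047 ]
side [5.097e-01 1.865e-01 6.880e-02 8.680e-02 2.090e+02] [0.0168 0.0457]
wrist [4.990e-01 1.063e-01 3.300e-02 8.790e-02 3.628e+03] [ 0.0025 -0.0339]
side -0.18 mov [-0.047  -0.0378] fix [0.0353 0.0417] gap 0.073
side -0.1 mov [-0.0462 -0.0374] fix [0.0362 0.0423] gap 0.0736
side -0.04 mov [-0.0465 -0.0377] fix [0.035  0.0433] gap 0.0727
side 0.03 mov [-0.0453 -0.037 ] fix [0.0327 0.0434] gap 0.0697
side bar [-0.0063  0.0018] -0.0325
```

View pics/end.png

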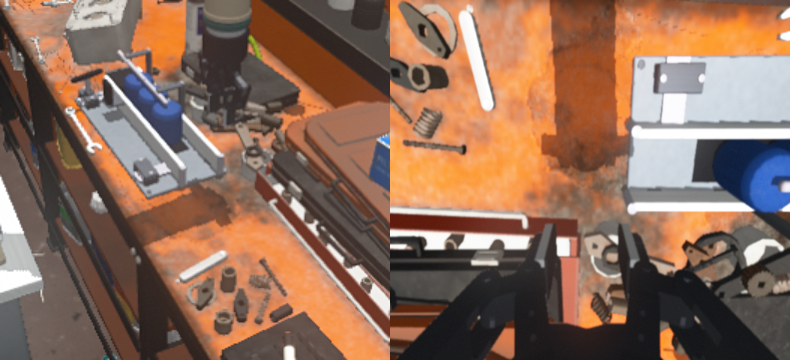

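The picture shows all three filters upright in single file between the rails, at (155,110) on the left and (760,175) on the right. The T-handle is still turned, the bystanders haven't moved and no other filter is on the bench. Handing in.

```bash
python3 -c "
from station import *
print(close_job())"
```

```text
the job is handed in; nothing more can be done
None
```

The job is handed in: the lane is set with about 6 mm of play, the T-handle is turned to its stop, and all three filters stand upright in single file on the runner (no verdict came back).

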